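Fit the electrode rod in the sprung holder

ROBOT

A 6-joint arm with a two-finger parallel gripper is mounted at the origin on a cart in front of the work surface, level with it; the furniture and walls round the work are solid. World frame = base frame: x ahead of the robot, y to its left, z up, the work surface at z = 0. Lengths are in m, angles in rad, forces in N, time in s.
With the tool pointing down it reaches from about 0.425 to 0.95 m from the base axis. Payload 3.5 kg.
Tool frame: the origin (TCP) lies at the very end of the fingers, on their centre line; the grasp point (between the pads) lies 19 mm behind it; y points along the fingers, z is the direction in which the jaws open and shut, and the axes are right-handed (so a half turn about y gives the same grasp; the last joint's range is limited). The gripper opens to 85 mm and grips with 20 to 120 N. Pads are 22 mm wide; open, the fingers measure 114 mm over their backs; the gripper's body (76 mm by 85 mm) begins 54 mm behind the grasp point. The pads swing forward as they close: fully open they stand 13 mm farther back than shut.
Start: joints at [-1.375, 0.286, 1.577, -0, 1.279, -0.15], TCP at [0.229, -0.635, 0.231] pointing down, gripper open.
Joint ranges: [-2.77, 2.77], [-0.9, 2.22], [0.21, 2.48], [-1.53, 4.67], [0.24, 2.81], [-2.84, 2.84]. Speed limits (rad/s): [2.79, 2.79, 3.14, 3.14, 3.14, 3.14].

INTERFACE

Orientations are given as a unit quaternion [x, y, z, w].
In Python, from plant import ctrl gives the robot as it stands. The module is installed in compiled form; this text tells all that it offers.
- The arm moves only by the tool jog_arm, never from a script. Its argument "deltas" is a list of rows, each a list of 3 entries, a list of its own where there are three numbers: the turn, a rotation vector about the tool's x, y, z in rad, then the shift along the tool's x, y, z in m, then the opening, from 0 (shut) to 1 (fully open). In form: [[[wx, wy, wz], [dx, dy, dz], gripper], ...]. A call has 1 to 10 rows; each row is the pose to reach, as a shift and turn from the pose measured when the call began, along the tool's axes at that moment; what a row does not reach only later rows make up. A row lasts 1/12 s, in which the tool goes at most 41.7 mm and 7.16 degrees, less where a joint would pass 70% of its speed; a pose out of reach is approached as far as the arm can. A call with a gripper value outside its range is refused whole. The fingers move at their own pace and stop on an object; "force" is the grip in N (left out, the last holds). Time passes only in rows, so rows that repeat a pose let the fingers close. It gives the time, the measured TCP pose, the force and the opening at its end, in the units of the state.
- ctrl.get_state(): the state, without advancing time (a new reading comes with each control period).
- ctrl.read_camera(name): name is "scene" or "side" or "wrist"; returns a dict with "pixels" (480x640x3 uint8, blue, green, red), "range_z" (480x640 float32, m along the optical axis (not along the pixel's ray), 0 where there is no reading), "fx", "fy", "cx", "cy" (pixels), "k1" (the pictures are not rectified: a ray, as slopes to the right and down, at radius r is drawn at 1 + k1 r^2 times it, then the intrinsics apply), "T" (4x4, takes a point from camera to world coordinates); the wrist camera has in their place "mount" (4x4, takes a point from camera to tool coordinates, whose origin is the TCP and whose axes are the tool frame's). Camera axes: x right, y up, looking along -z (the intrinsics and any distortion apply to the point x, -y, -z); pixel columns grow to the right and rows downward; lengths in m; the calibration is good to about 2 mm. A picture is of the moment at which its call begins: read the wrist's pose just before it.
- ctrl.sign_off(): hands the job in, once; it reports no verdict.
The state is a dict: "time": time; "qpos": joint angles; "dq": joint speeds; "joint_efforts": joint torques, N m; "eef_pos": TCP position; "tcp_rot": TCP orientation; "contact_force": force on the tool from outside, world axes, zero at the start; "wrist_torque": the same for the moment, N m; "opening": opening from 0.0 (shut) to 1.0 (fully open).
Only numpy, scipy, OpenCV 4.12 (cv2) and the standard library are available. Lean on these libraries where they do the work, as an engineer would, in place of code of your own. Each camera call takes 0.05 s, during which the arm holds its last target.

TASK

Take the copper electrode rod out of its cradle by the bare copper near its middle, push its bare tip about halfway (4 to 9 cm) into the bore of the aluminium holder, let go of it there, then take hold of its black sleeve at the back end and push it home. Home is by feel: the tip meets a spring-loaded contact pad deep in the bore, at a depth that differs from time to time; press that spring in clearly, by about 3 mm, but do not ram it towards its bottom, then let go so that the rod stays pressed on it. Leave the other things on the bench alone.

Things in the scene. Friction and masses are not known exactly. Their poses are not given: they have to be found in the camera images.
- rod: Electrode rod, 220 mm long, 0.2 kg or so. Origin at its middle on its axis; its y axis runs along it from the tip (-y end, y = -110 mm) to the back end (+y, y = +110 mm). Bare copper, 14 mm diameter, from the tip to y = +50 mm, with a cone 6 mm long at the tip narrowing to 6 mm diameter; black plastic sleeve of 18 mm diameter from y = +50 to +110 mm. Starts lying level in the cradle, axis 40 mm above the bench.
- rod_tip (a point): Centre of the tip face of the rod (the end that goes in first).
- rod_tail (a point): Centre of the back end face of the rod, on the black sleeve.
- cradle: Grey plastic cradle fixed to the bench, 60 x 120 mm, with two V posts 10 mm thick, 45 mm to the -y side and 40 mm to the +y side of its origin, their tops about level with the rod's axis (40 mm). Between them 75 mm of the rod are free. Origin at the centre of its underside; y along the rod.
- holder: Electrode holder, fixed to the bench: aluminium block 54 mm wide (x), 160 mm long (y), its top 102 mm high (a low brass cap on it reaches 108 mm), on a grey foot 110 x 160 mm, 12 mm thick. Origin at the centre of its underside. A level round bore runs along its y axis, 75 mm above the bench, open towards its +y end; the rod goes in towards its -y.
- bore_mouth (a point): Centre of the bore's mouth, in the +y end face of the holder. Bore 16 mm wide (1 mm of play all round), 3 mm lead-in chamfer. 26 mm inside, a sprung brake ball presses on the rod from above: from there pushing takes a steady drag of 7 to 18 N (more if the rod is held out of line) and the rod stays where it is left, its free end drooping a few mm while it is only partway in.
- pad (a joint): Travel (m) of the sprung contact pad in the bore: 0 while untouched, grows as the rod presses it in; its spring adds 3 N per mm to the push and bottoms at 0.008. Its face lies 120 to 136 mm inside the mouth (not measurable from outside), so 80 to 97 mm of rod stand out at home. The brake's drag holds the rod on it after release, with at most a little springing back.
- multimeter: Orange and black multimeter, 165 x 82 x 43 mm, loose on the bench; leave it.
- electrode_box: Grey lidded box, 108 x 152 x 42 mm, loose; leave it.
- flush_cutter: Red-handled cutter, 54 x 142 x 12 mm, loose; leave it.
- kapton: Roll of amber tape lying flat, 86 mm across, 20 mm high, loose; leave it.

How it is judged:
By the outcome, as a careful person would: the job done as asked, in the order asked, and still so for the second after the job is handed in, with the robot touching nothing.
It also fails if it takes over 72 s, if anything falls off the work surface, if the arm or the gripper's body presses on something with over 40 N, if the wrist force passes 120 N, or if a joint passes its speed limit or range.

## Working session

There is one attempt and no reset: what is moved stays moved. The work goes in short steps, Python scripts to look and compute and a tool call to move; the robot and the scene stay as the last step left them, time stands still between calls to the robot, and variables do not carry over. Pictures are saved under pics/ and viewed, and the job is handed in when it is done.

Besides the shell and the picture viewer there is one more tool, called after "Call:" in YAML: its name, and indented under it one key for each argument. jog_arm: Moves the arm, as the interface text tells. Its arguments: {"type":"object","properties":{"deltas":{"type":"array","items":{"type":"array"}},"force":{"type":"number"}},"required":["deltas"]}

```bash
mkdir -p pics; cat > h.py <<'E'
import numpy as np, cv2
from plant import ctrl
from scipy.spatial.transform import Rotation as R
def cam(name):
    s=ctrl.get_state(); d=ctrl.read_camera(name)
    if 'T' not in d or d.get('T') is None:
        M=np.eye(4); M[:3,:3]=R.from_quat(s['tcp_rot']).as_matrix(); M[:3,3]=s['eef_pos']; d['T']=M@np.array(d['mount'])
    d['T']=np.array(d['T']); return d
def cloud(d):
    v,u=np.mgrid[0:480,0:640]
    K=np.array([[d['fx'],0,d['cx']],[0,d['fy'],d['cy']],[0,0,1]])
    p=cv2.undistortPoints(np.stack([u,v],-1).reshape(-1,1,2).astype(np.float64),K,np.array([d['k1'],0,0,0,0.])).reshape(480,640,2)
    z=d['range_z']; P=np.stack([p[...,0]*z,-p[...,1]*z,-z],-1)
    W=P@d['T'][:3,:3].T+d['T'][:3,3]; W[z<=0]=np.nan
    return W
def st():
    s=ctrl.get_state()
    for k in s: print(k,np.round(s[k],4))
def save(d,n): cv2.imwrite('pics/'+n+'.png',d['pixels'])
E
python3 - <<'E'
from h import *
st()
for n in ['scene','side','wrist']:
    d=cam(n); save(d,n+'0'); np.save(n+'0.npy',cloud(d)); print(n,d['fx'],d['k1'],np.round(d['T'],3).tolist())
    if 'mount' in d: print(np.round(d['mount'],3).tolist())
E
```

```text
time 0.0
qpos [-1.375   0.2871  1.5782  0.      1.2786 -0.15  ]
dq [ 0.0017  0.0017  0.0007 -0.001  -0.0001  0.001 ]
joint_efforts [-3.00000e-04 -4.05979e+01 -2.92628e+01 -2.00000e-04  5.80000e-03
  0.00000e+00]
eef_pos [ 0.2287 -0.6344  0.23  ]
tcp_rot [-0.1217  0.6974 -0.6958  0.1216]
contact_force [ 0.3519 -0.0906 -0.068 ]
wrist_torque [-0.0264  0.0081 -0.0369]
opening 1.0027
scene 546.7108475170573 -0.11117986485367803 [[-0.849, 0.387, -0.36, 0.009], [-0.529, -0.626, 0.573, 0.791], [-0.004, 0.677, 0.736, 1.126], [0.0, 0.0, 0.0, 1.0]]
side 606.5298947343852 0.010496861073567895 [[-0.83, 0.308, -0.466, -0.32], [-0.558, -0.445, 0.7, 1.241], [0.008, 0.841, 0.541, 1.056], [0.0, 0.0, 0.0, 1.0]]
wrist 360.21636233212377 -0.048913723645474944 [[0.339, 0.906, 0.252, 0.292], [-0.941, 0.327, 0.089, -0.611], [-0.002, -0.268, 0.964, 0.374], [0.0, 0.0, 0.0, 1.0]]
[[-0.0, -0.963, -0.268, -0.067], [-0.0, 0.268, -0.963, -0.144], [1.0, -0.0, -0.0, -0.001], [0.0, 0.0, 0.0, 1.0]]
```

View pics/scene0.png

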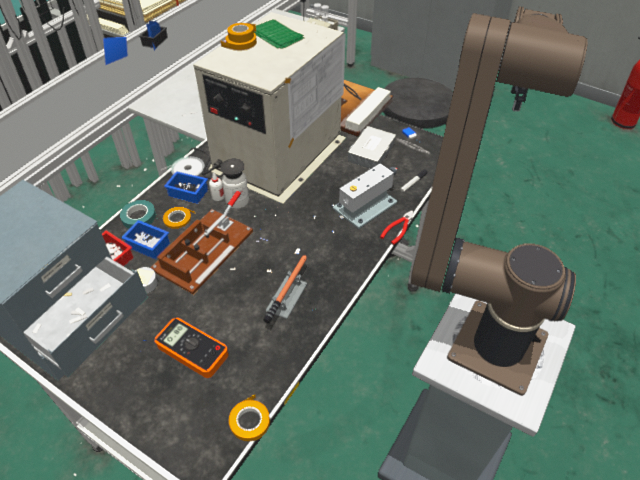

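View pics/side0.png

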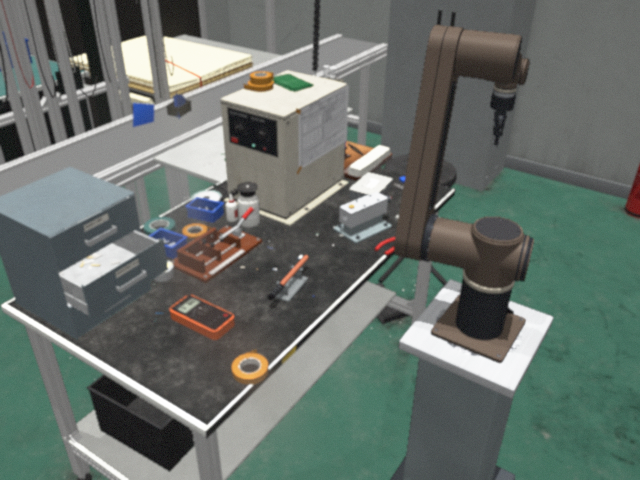

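View pics/wrist0.png

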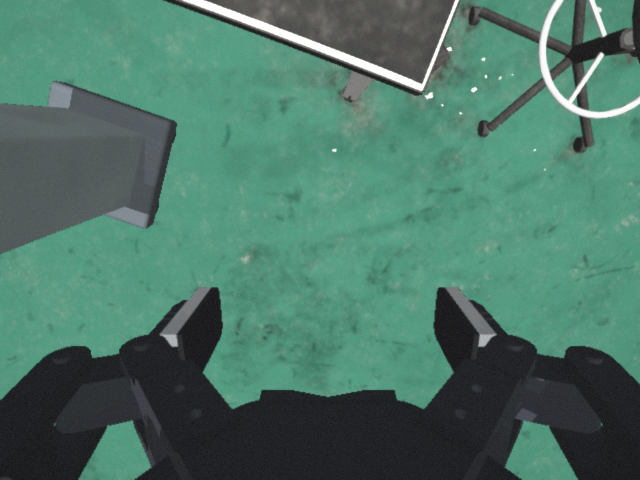

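The scene view shows the rod from its tip at about (303,260) to the sleeve end at (268,320). The holder is near (367,192), and its bore should face the rod.

```bash
python3 - <<'E'
from h import *
im=cv2.imread('pics/scene0.png')
a=cv2.resize(im[240:340,230:350],None,fx=5,fy=5,interpolation=cv2.INTER_CUBIC)
b=cv2.resize(im[140:250,310:450],None,fx=5,fy=5,interpolation=cv2.INTER_CUBIC)
cv2.imwrite('pics/a.png',a);cv2.imwrite('pics/b.png',b)
for n,r in (('scene',(240,340,230,350)),('side',(240,320,250,330))):
    W=np.load(n+'0.npy'); im=cv2.imread('pics/%s0.png'%n)
    hsv=cv2.cvtColor(im,cv2.COLOR_BGR2HSV)
    S=np.zeros((480,640),bool); S[r[0]:r[1],r[2]:r[3]]=1
    m=S&(hsv[...,0]<20)&(hsv[...,1]>90)&(hsv[...,2]>70)&(W[...,2]>.025)&(W[...,2]<.07)
    P=W[m]; c=np.median(P,0); print(n,m.sum(),c)
    m2=S&(W[...,2]>.025)&(W[...,2]<.07); P2=W[m2]
    for Q in (P,P2):
        u,s,v=np.linalg.svd(Q-Q.mean(0)); ax=v[0]; ax*=np.sign(ax[1]); t=(Q-Q.mean(0))@ax
        print(Q.mean(0),ax,np.percentile(t,[0,1,50,99,100]),np.degrees(np.arctan2(ax[1],ax[0])))
E
```

```text
scene 287 [0.51178289 0.11730668 0.04477789]
[0.51203225 0.11534522 0.0447022 ] [-1.38124871e-01  9.90414781e-01  2.86373515e-04] [-0.08149545 -0.07879715  0.00138356  0.07394883  0.07573643] 97.939355418917
[0.5064966  0.15366168 0.04371639] [-0.13884538  0.9902895   0.00697654] [-0.12019973 -0.11615664  0.00766087  0.09595593  0.09767827] 97.98123452464144
side 165 [0.51062047 0.10968895 0.04288733]
[0.51097634 0.11183832 0.04307106] [-0.13802269  0.99027743  0.01733072] [-0.08083674 -0.07837119 -0.00305949  0.07708014  0.07804755] 97.93464357736457
[0.50372177 0.15672081 0.04177069] [-0.14258614  0.98975448  0.00743439] [-0.12628251 -0.12236744  0.01105653  0.09408432  0.09547122] 98.19775084952903
```

View pics/a.png

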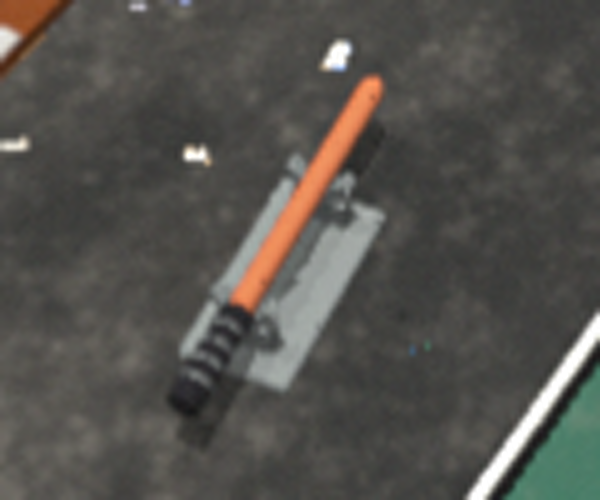

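View pics/b.png

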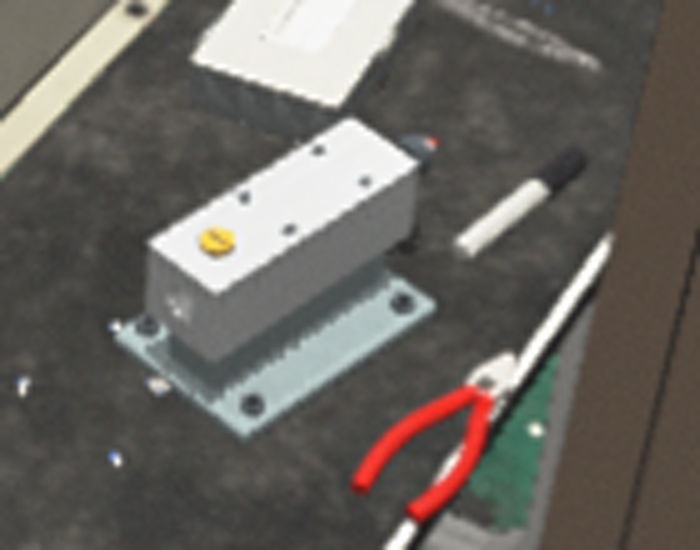

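```bash
python3 - <<'E'
from h import *
for n,r in (('scene',(140,250,310,450)),('side',(170,250,320,410))):
    W=np.load(n+'0.npy')
    S=np.zeros((480,640),bool); S[r[0]:r[1],r[2]:r[3]]=1
    m=S&(np.abs(W[...,2]-.102)<.006)&(W[...,0]<.75)&(W[...,1]<0)
    nn,lab,stt,_=cv2.connectedComponentsWithStats(m.astype(np.uint8)); k=1+np.argmax(stt[1:,4]); m=lab==k
    P=W[m]; rect=cv2.minAreaRect(P[:,:2].astype(np.float32)*1000)
    print(n,m.sum(),P.mean(0),rect,np.median(P[:,2])); print(cv2.boxPoints(rect))
    # face: z between .02 and .098 
    m=S&(W[...,2]>.02)&(W[...,2]<.095)&(W[...,0]<.75); P=W[m]
    # end-face line: points near +y
    e=P[P[:,1]>np.percentile(P[:,1],60)]; print(P.min(0),P.max(0))
    print(W[m][:0])
E
```

```text
scene 786 [ 0.49767083 -0.24666004  0.10187762] ((498.856201171875, -247.70086669921875), (166.46592712402344, 59.735862731933594), 73.4000244140625) 0.10193623305086996
[[ 446.45444 -318.932  ]
 [ 503.70065 -335.9978 ]
 [ 551.25793 -176.46973]
 [ 494.01175 -159.40393]]
[ 0.40795947 -0.54721789  0.02001807] [ 0.73407211 -0.16267066  0.09498969]
[]
side 446 [ 0.49554345 -0.24539353  0.10038131] ((496.11737060546875, -248.3483428955078), (165.4471435546875, 65.3210678100586), 73.30200958251953) 0.10010564471344446
[[ 441.06534 -318.19943]
 [ 503.632   -336.96793]
 [ 551.16943 -178.49725]
 [ 488.60275 -159.72876]]
[ 0.42449556 -0.60659304  0.02000645] [ 0.74998408 -0.16089882  0.09494967]
[]
```

```bash
cat >> h.py <<'E'
def plan(pos,jaw_deg,pitch=0.):
    """TCP pos, jaw axis yaw (deg, mod 180), tool down; prints turn and shift in tool axes"""
    s=ctrl.get_state(); R0=R.from_quat(s['tcp_rot']).as_matrix(); p0=np.array(s['eef_pos'])
    best=None
    for k in (0,180):
        a=np.radians(jaw_deg+k); z=np.array([np.cos(a),np.sin(a),0]); y=np.array([0,0,-1.]); x=np.cross(y,z)
        Rt=np.stack([x,y,z],1); w=R.from_matrix(R0.T@Rt).as_rotvec()
        if best is None or np.linalg.norm(w)<np.linalg.norm(best): best=w
        print(k,'w',np.round(w,4))
    print('d',np.round(R0.T@(np.array(pos)-p0),4),'dist',np.round(np.array(pos)-p0,4))
def stt():
    s=ctrl.get_state(); M=R.from_quat(s['tcp_rot']).as_matrix()
    print('t',s['time'],'p',np.round(s['eef_pos'],4),'F',np.round(s['contact_force'],2),'M',np.round(s['wrist_torque'],2),'op',round(s['opening'],4))
    print('y',np.round(M[:,1],4),'z',np.round(M[:,2],4),'jaw',round(np.degrees(np.arctan2(M[1,2],M[0,2])),2),'q',np.round(s['qpos'],3))
E
python3 - <<'E'
from h import *
stt(); print(ctrl.get_state()['tcp_rot'])
plan([.54,-.25,.30],8); plan([.48,0.13,.25],8)
E
```

```text
t 0.15 p [ 0.2287 -0.6345  0.2302] F [-0.66 -0.04 -0.67] M [-0.03  0.01 -0.02] op 1.0037
y [-4.0e-04  1.8e-03 -1.0e+00] z [ 0.3389 -0.9408 -0.0018] jaw -70.19 q [-1.375  0.287  1.578  0.     1.279 -0.15 ]
[-0.12165531  0.69722581 -0.69590423  0.12162837]
0 w [ 0.0014 -1.3646 -0.0015]
180 w [1.6000e-03 1.7769e+00 1.4000e-03]
d [-0.4232 -0.0692 -0.2564] dist [0.3113 0.3845 0.0698]
0 w [ 0.0014 -1.3646 -0.0015]
180 w [1.6000e-03 1.7769e+00 1.4000e-03]
d [-0.4955 -0.0185 -0.6341] dist [0.2513 0.7645 0.0198]
```

Call:
jog_arm:
  deltas:
    - [[0,-1.2,0],[-0.42,-0.07,-0.256],1]
    - [[0,-1.2,0],[-0.42,-0.07,-0.256],1]
    - [[0,-1.2,0],[-0.42,-0.07,-0.256],1]
    - [[0,-1.2,0],[-0.42,-0.07,-0.256],1]
    - [[0,-1.2,0],[-0.42,-0.07,-0.256],1]
    - [[0,-1.2,0],[-0.42,-0.07,-0.256],1]
    - [[0,-1.2,0],[-0.42,-0.07,-0.256],1]
    - [[0,-1.2,0],[-0.42,-0.07,-0.256],1]
    - [[0,-1.2,0],[-0.42,-0.07,-0.256],1]
    - [[0,-1.2,0],[-0.42,-0.07,-0.256],1]

```text
time: 0.98
eef_pos: [0.488, -0.3115, 0.2896]
tcp_rot: [-0.495, 0.506, -0.504, 0.495]
contact_force: [0.8, -1.2, 0.9]
opening: 0.996
```

```bash
python3 - <<'E'
from h import *
stt()
plan([.51,0.14,.25],8)
d=cam('wrist'); save(d,'w1'); np.save('w1.npy',cloud(d)); 
E
```

```text
t 0.9833 p [ 0.488  -0.3115  0.2896] F [ 0.85 -1.17  0.94] M [-0.   -0.04  0.01] op 0.9961
y [-6.e-04  2.e-03 -1.e+00] z [ 9.998e-01 -1.960e-02 -6.000e-04] jaw -1.13 q [-7.440e-01  3.600e-02  1.753e+00  1.000e-03  1.354e+00 -7.240e-01]
0 w [ 0.0005 -0.1593 -0.002 ]
180 w [3.1000e-03 2.9823e+00 7.0000e-04]
d [-0.4518  0.0405  0.0131] dist [ 0.022   0.4515 -0.0396]
```

View pics/w1.png

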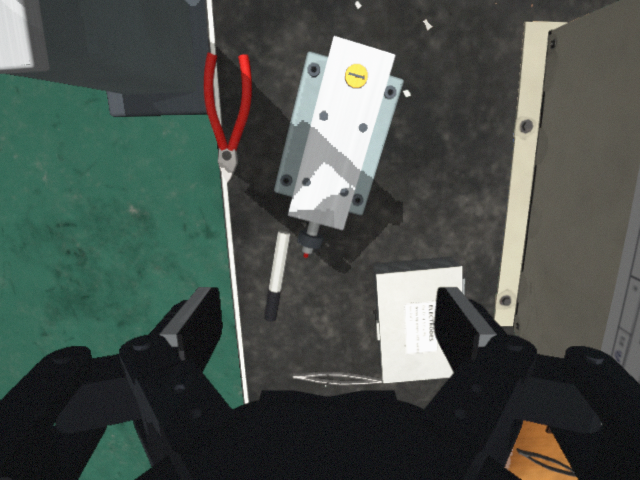

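The wrist view shows the holder from above, with its mouth end at the top, between (333,38) and (394,54). I'll fit its top outline.

```bash
cat >> h.py <<'E'
def holder(W,cx=(.4,.6),cy=(-.36,-.13)):
    m=(np.abs(W[...,2]-.102)<.005)&(W[...,0]>cx[0])&(W[...,0]<cx[1])&(W[...,1]>cy[0])&(W[...,1]<cy[1])
    nn,lab,s,_=cv2.connectedComponentsWithStats(m.astype(np.uint8)); k=1+np.argmax(s[1:,4]); m=lab==k
    P=W[m]; rect=cv2.minAreaRect(P[:,:2].astype(np.float32)*1000)
    print(m.sum(),'zmed',np.median(P[:,2]),rect)
    a=np.radians(rect[2]); ax=np.array([np.cos(a),np.sin(a)])
    if rect[1][0]<rect[1][1]: ax=np.array([-ax[1],ax[0]])
    if ax[1]<0: ax=-ax
    # robust: per-slice edges
    pr=np.array([-ax[1],ax[0]]);c=np.array(rect[0])/1000
    t=(P[:,:2]-c)@ax; s=(P[:,:2]-c)@pr
    b=np.arange(-.075,.0751,.006); L=[]
    for i in range(len(b)-1):
        q=s[(t>b[i])&(t<b[i+1])]
        if len(q)>20: L.append((b[i]/2+b[i+1]/2,np.percentile(q,1),np.percentile(q,99)))
    L=np.array(L); f1=np.polyfit(L[:,0],L[:,1],1); f2=np.polyfit(L[:,0],L[:,2],1); print('edges',f1,f2)
    tt=np.percentile(t[np.abs(s)<.02],[.3,99.7]); print('ends',tt)
    sl=(f1[0]+f2[0])/2; off=(f1[1]+f2[1])/2
    ax2=ax+sl*pr; ax2/=np.linalg.norm(ax2)
    tm=tt[1]; mouth=c+ax*tm+pr*(off+sl*tm); cc=c+ax*(tt.mean())+pr*(off+sl*tt.mean())
    print('axis deg',np.degrees(np.arctan2(ax2[1],ax2[0])),'mouth',mouth,'centre',cc,'mouth by centre',cc+.08*ax2)
E
python3 - <<'E'
from h import *
holder(np.load('w1.npy')); holder(np.load('scene0.npy'))
E
```

```text
10743 zmed 0.10302750244230452 ((497.8804016113281, -249.37484741210938), (160.96128845214844, 54.54545211791992), 73.29817962646484)
edges [ 0.00069231 -0.02647763] [0.00400252 0.02650902]
ends [-0.07986824  0.07985951]
axis deg 73.43267613820566 mouth [ 0.52063672 -0.17282596] centre [ 0.49786413 -0.24937452] mouth by centre [ 0.52067547 -0.17269569]
756 zmed 0.10193623305086996 ((498.856201171875, -247.70086669921875), (166.46592712402344, 59.735862731933594), 73.4000244140625)
edges [ 0.00377567 -0.02632416] [0.00194822 0.02696948]
ends [-0.08171405  0.08135907]
axis deg 73.56400145288545 mouth [ 0.52156715 -0.16957392] centre [ 0.49849677 -0.24777892] mouth by centre [ 0.5211323  -0.17104801]
```

Call:
jog_arm:
  deltas:
    - [[0,-0.16,0],[-0.34,0.0,0.013],1]
    - [[0,-0.16,0],[-0.34,0.0,0.013],1]
    - [[0,-0.16,0],[-0.34,0.0,0.013],1]
    - [[0,-0.16,0],[-0.34,0.0,0.013],1]
    - [[0,-0.16,0],[-0.34,0.0,0.013],1]
    - [[0,-0.16,0],[-0.34,0.0,0.013],1]
    - [[0,-0.16,0],[-0.34,0.0,0.013],1]
    - [[0,-0.16,0],[-0.34,0.0,0.013],1]
    - [[0,-0.16,0],[-0.34,0.0,0.013],1]
    - [[0,-0.16,0],[-0.34,0.0,0.013],1]

```text
time: 1.87
eef_pos: [0.5093, 0.0369, 0.2929]
tcp_rot: [-0.534, 0.461, -0.46, 0.539]
contact_force: [0.0, -0.3, -0.1]
opening: 1.002
```

```bash
python3 - <<'E'
from h import *
stt()
d=cam('wrist'); save(d,'w2'); np.save('w2.npy',cloud(d)); 
E
```

```text
t 1.8667 p [0.5093 0.0369 0.2929] F [ 0.   -0.25 -0.11] M [ 0.   -0.04 -0.04] op 1.0017
y [ 0.0044  0.0061 -1.    ] z [0.9885 0.1514 0.0053] jaw 8.71 q [-0.13  -0.129  1.906  0.007  1.361 -0.283]
```

View pics/w2.png

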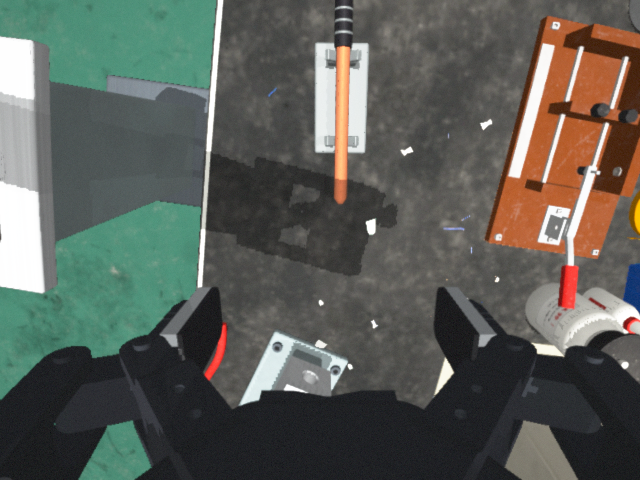

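The rod is seen from above: tip at (340,203), copper/sleeve border at (343,46), cradle base spanning (315–368, 43–153).

```bash
python3 - <<'E'
from h import *
W=np.load('w2.npy'); im=cv2.imread('pics/w2.png'); hsv=cv2.cvtColor(im,cv2.COLOR_BGR2HSV)
S=np.zeros((480,640),bool); S[0:210,325:360]=1
m=S&(hsv[...,0]<20)&(hsv[...,1]>110)&(W[...,2]>.025)&(W[...,2]<.07)
P=W[m]
# centre by rows
L=[]
for r in range(50,195,3):
    q=W[r][m[r]]
    if len(q)>4: L.append(np.r_[(q[0,:2]+q[-1,:2])/2,q[:,2].max(),np.linalg.norm(q[0]-q[-1])])
L=np.array(L); f=np.polyfit(L[:,1],L[:,0],1); th=np.degrees(np.arctan2(1,f[0])); print('angle',th,'width',np.median(L[:,3]),'top z',np.median(L[:,2]),np.polyfit(L[:,1],L[:,2],1))
ax=np.array([np.cos(np.radians(th)),np.sin(np.radians(th))])
c=np.array([np.polyval(f,.1),.1]); t=(P[:,:2]-c)@ax
t0,t1=np.percentile(t,[.2,99.8]); print('tip',c+t0*ax,'border',c+t1*ax,'len',t1-t0,'mid from tip',c+ax*(t0+.11),'mid from border',c+ax*(t1-.05))
# cradle: base
t=((W[...,:2]-c)@ax); s=(W[...,:2]-c)@np.array([ax[1],-ax[0]])
B=np.zeros((480,640),bool);B[35:160,305:378]=1
m=B&(W[...,2]>.003)&(W[...,2]<.03)&(im.mean(-1)>100)
print('base t',np.percentile(t[m],[.5,99.5]),'s',np.percentile(s[m],[.5,99.5]),'z',np.median(W[m][:,2]))
m=B&(W[...,2]>.02)&(abs(s)>.012)
print('posts',m.sum(),np.histogram(t[m],bins=np.arange(-.03,.14,.005)))
print('t0',t0)
E
```

```text
angle 98.01144476390166 width 0.012376232140397568 top z 0.048666458690140024 [-0.00316461  0.04901756]
tip [0.5241362  0.03198804] border [0.50192294 0.18981485] len 0.15938234048161745 mid from tip [0.5088054  0.14091447] mid from border [0.50889149 0.14030284]
base t [-0.01624803  0.10310917] s [-0.03465054  0.03410969] z 0.008823182526947138
posts 264 (array([ 0,  0,  0,  0, 16, 59, 41,  0,  0,  0,  0,  0,  0,  0,  0,  0,  0,
        0,  0,  0,  0, 34, 71, 43,  0,  0,  0,  0,  0,  0,  0,  0,  0]), array([-3.0000000e-02, -2.5000000e-02, -2.0000000e-02, -1.5000000e-02,
       -1.0000000e-02, -5.0000000e-03,  6.9388939e-18,  5.0000000e-03,
        1.0000000e-02,  1.5000000e-02,  2.0000000e-02,  2.5000000e-02,
        3.0000000e-02,  3.5000000e-02,  4.0000000e-02,  4.5000000e-02,
        5.0000000e-02,  5.5000000e-02,  6.0000000e-02,  6.5000000e-02,
        7.0000000e-02,  7.5000000e-02,  8.0000000e-02,  8.5000000e-02,
        9.0000000e-02,  9.5000000e-02,  1.0000000e-01,  1.0500000e-01,
        1.1000000e-01,  1.1500000e-01,  1.2000000e-01,  1.2500000e-01,
        1.3000000e-01,  1.3500000e-01]))
t0 -0.06868227707732609
```

```bash
python3 - <<'E'
from h import *
stt(); plan([.5088,.1407,.10],8.0); plan([.5088,.1407,.021],8.0)
E
```

```text
t 1.9167 p [0.5094 0.0351 0.2929] F [-0.53 -0.99 -0.  ] M [-0.01 -0.02 -0.02] op 1.0013
y [ 0.0043  0.0049 -1.    ] z [0.9887 0.1499 0.005 ] jaw 8.62 q [-0.133 -0.128  1.906  0.006  1.361 -0.285]
0 w [-0.005   0.0109 -0.0043]
180 w [-0.0067 -3.1307  0.0078]
d [-0.1037  0.1934  0.0143] dist [-0.0006  0.1056 -0.1929]
0 w [-0.005   0.0109 -0.0043]
180 w [-0.0067 -3.1307  0.0078]
d [-0.1034  0.2724  0.0139] dist [-0.0006  0.1056 -0.2719]
```

Call:
jog_arm:
  deltas:
    - [[-0.005,0.011,-0.004],[-0.1037,0.1,0.0143],1]
    - [[-0.005,0.011,-0.004],[-0.1037,0.1,0.0143],1]
    - [[-0.005,0.011,-0.004],[-0.1037,0.15,0.0143],1]
    - [[-0.005,0.011,-0.004],[-0.1037,0.15,0.0143],1]
    - [[-0.005,0.011,-0.004],[-0.1037,0.17,0.0143],1]
    - [[-0.005,0.011,-0.004],[-0.1037,0.17,0.0143],1]
    - [[-0.005,0.011,-0.004],[-0.1037,0.17,0.0143],1]
    - [[-0.005,0.011,-0.004],[-0.1037,0.17,0.0143],1]

```text
time: 2.58
eef_pos: [0.5103, 0.1393, 0.1252]
tcp_rot: [-0.533, 0.464, -0.465, 0.534]
contact_force: [0.6, 0.2, 1.0]
opening: 0.998
```

```bash
python3 - <<'E'
from h import *
stt(); plan([.5088,.1407,.021],8.0)
d=cam('wrist'); save(d,'w3'); np.save('w3.npy',cloud(d)); 
E
```

```text
t 2.5833 p [0.5103 0.1393 0.1252] F [0.55 0.2  1.  ] M [-0.01  0.01 -0.01] op 0.9979
y [ 0.0025 -0.     -1.    ] z [0.9905 0.1375 0.0024] jaw 7.9 q [ 0.075  0.08   2.022 -0.     1.038 -0.063]
0 w [-0.0024 -0.0017  0.0004]
180 w [-6.0000e-04  3.1399e+00 -3.8000e-03]
d [-0.0016  0.1042 -0.0016] dist [-0.0015  0.0014 -0.1042]
```

View pics/w3.png

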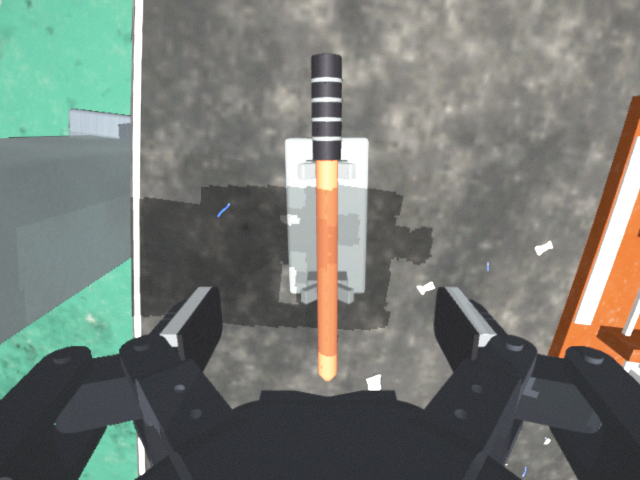

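The rod at column 327 sits midway between the fingers (219 and 435), so I'll descend and grip.

Call:
jog_arm:
  deltas:
    - [[-0.002,-0.002,0],[-0.0016,0.04,-0.0016],1]
    - [[-0.002,-0.002,0],[-0.0016,0.07,-0.0016],1]
    - [[-0.002,-0.002,0],[-0.0016,0.09,-0.0016],1]
    - [[-0.002,-0.002,0],[-0.0016,0.1042,-0.0016],1]
    - [[-0.002,-0.002,0],[-0.0016,0.1042,-0.0016],1]
    - [[-0.002,-0.002,0],[-0.0016,0.1042,-0.0016],1]
    - [[-0.002,-0.002,0],[-0.0016,0.1042,-0.0016],1]

```text
time: 3.22
eef_pos: [0.5123, 0.1405, 0.025]
tcp_rot: [-0.532, 0.462, -0.466, 0.536]
contact_force: [-0.0, -0.5, -0.2]
opening: 1.002
```

```bash
python3 - <<'E'
from h import *
stt(); plan([.5088,.1407,.021],8.0)
E
```

```text
t 3.2167 p [0.5123 0.1405 0.025 ] F [-0.01 -0.51 -0.18] M [-0.02 -0.04 -0.03] op 1.0025
y [ 8.2e-03  3.0e-04 -1.0e+00] z [0.9903 0.1386 0.0082] jaw 7.97 q [ 0.077  0.241  2.057 -0.     0.835 -0.062]
0 w [-0.0082 -0.0006  0.0008]
180 w [-1.300e-03  3.141e+00 -1.290e-02]
d [-0.0007  0.004  -0.0035] dist [-0.0035  0.0002 -0.004 ]
```

Call:
jog_arm:
  deltas:
    - [[0,0,0],[0,0,0],0.5]
    - [[0,0,0],[0,0,0],0.3]
    - [[0,0,0],[0,0,0],0.2]
    - [[0,0,0],[0,0,0],0]
    - [[0,0,0],[0,0,0],0]
    - [[0,0,0],[0,0,0],0]
    - [[0,0,0],[0,0,0],0]
    - [[0,0,0],[0,0,0],0]
  force: 60

```text
time: 3.88
eef_pos: [0.51, 0.1402, 0.0249]
tcp_rot: [-0.534, 0.463, -0.464, 0.534]
contact_force: [-7.3, -1.5, 7.8]
opening: 0.14
```

```bash
python3 - <<'E'
from h import *
stt()
E
```

```text
t 3.8833 p [0.51   0.1402 0.0249] F [-7.25 -1.5   7.82] M [-0.29  1.12  0.01] op 0.1405
y [ 1.1e-03 -9.0e-04 -1.0e+00] z [0.9902 0.1394 0.001 ] jaw 8.01 q [ 7.700e-02  2.400e-01  2.059e+00 -1.000e-03  8.420e-01 -6.200e-02]
```

Call:
jog_arm:
  deltas:
    - [[0,0,0],[0,-0.02,0],0]
    - [[0,0,0],[0,-0.04,0],0]
    - [[0,0,0],[0,-0.06,0],0]
    - [[0,0,0],[0,-0.08,0],0]
    - [[0,0,0],[0,-0.11,0],0]
    - [[0,0,0],[0,-0.11,0],0]
    - [[0,0,0],[0,-0.11,0],0]

```text
time: 4.47
eef_pos: [0.5108, 0.1405, 0.1363]
tcp_rot: [-0.533, 0.462, -0.465, 0.535]
contact_force: [-0.1, -0.3, -2.0]
opening: 0.138
```

```bash
python3 - <<'E'
from h import *
stt()
d=cam('wrist'); save(d,'w4'); np.save('w4.npy',cloud(d)); 
d=cam('scene'); cv2.imwrite('pics/s4.png',cv2.resize(d['pixels'][150:350,200:460],None,fx=3,fy=3)); np.save('s4.npy',cloud(d)); save(d,'s4f')
E
```

```text
t 4.4667 p [0.5108 0.1405 0.1363] F [-0.1  -0.31 -1.95] M [-0.02  0.03 -0.02] op 0.1377
y [ 4.7e-03 -7.0e-04 -1.0e+00] z [0.9902 0.1396 0.0045] jaw 8.02 q [ 7.700e-02  6.500e-02  2.014e+00 -1.000e-03  1.058e+00 -6.200e-02]
```

View pics/w4.png

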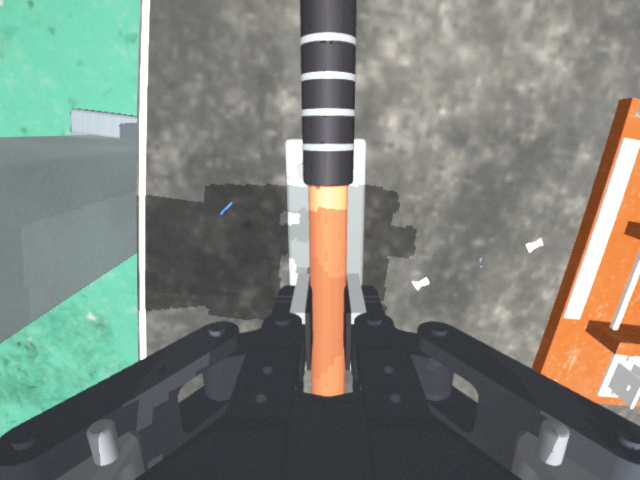

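View pics/s4.png

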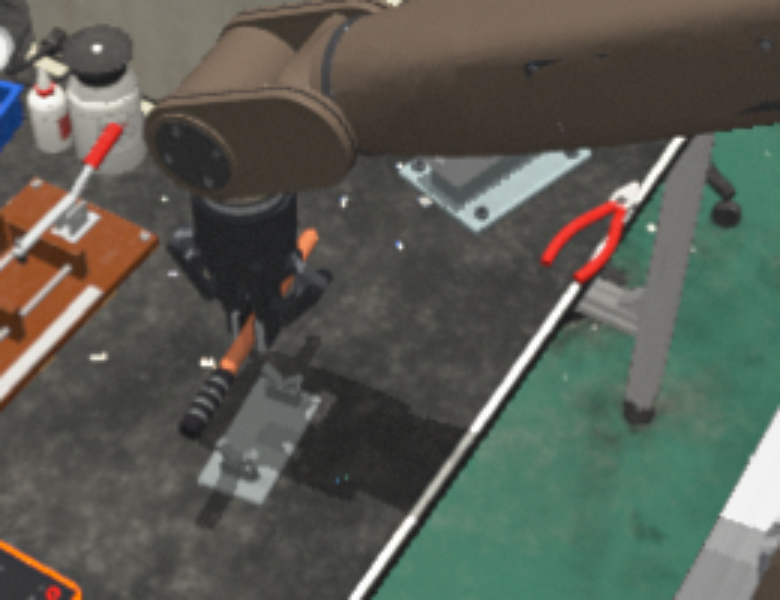

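The rod is held and out of the cradle. The wrist view shows the copper/sleeve border at (328,183). I'll measure how the rod sits in the hand.

```bash
cat >> h.py <<'E'
def inhand(W,im,r0=100):
    s=ctrl.get_state(); M=R.from_quat(s['tcp_rot']).as_matrix(); p=np.array(s['eef_pos'])
    T=(W-p)@M   # tool coords
    hsv=cv2.cvtColor(im,cv2.COLOR_BGR2HSV)
    ok=(np.abs(T[...,2])<.02)&(T[...,1]>-.04)&(T[...,1]<.005)
    cop=ok&(hsv[...,0]<22)&(hsv[...,1]>110)
    blk=ok&~cop
    L=[]
    for nm,mm,rr,rad in (('cop',cop,range(180,290,4),.007),('slv',blk,range(0,178,4),.009)):
        A=[]
        for r in rr:
            q=T[r][mm[r]]; q=q[np.abs(q[:,2])<.016] if len(q) else q
            if len(q)>10: A.append([np.median(q[:,0]),np.percentile(q[:,1],10)+rad,(q[0,2]+q[-1,2])/2])
        A=np.array(A)
        if len(A)<4: print(nm,'few');continue
        fy=np.polyfit(A[:,0],A[:,1],1); fz=np.polyfit(A[:,0],A[:,2],1)
        print(nm,len(A),'x',A[:,0].min(),A[:,0].max(),'axis y@0',fy[1],'slope',np.degrees(np.arctan(fy[0])),'z@0',fz[1],'slope',np.degrees(np.arctan(fz[0])))
    print('border x',np.nanpercentile(T[...,0][cop&(np.abs(T[...,2])<.006)],[.5,1,2]))
E
python3 - <<'E'
from h import *
inhand(np.load('w4.npy'),cv2.imread('pics/w4.png'))
E
```

```text
cop 22 x -0.049166602934983976 -0.012555749177798173 axis y@0 -0.018898108706327264 slope -0.38682672464619405 z@0 0.0013273760953403414 slope -0.13882385028628513
slv 45 x -0.10665142751811374 -0.05370288379656929 axis y@0 -0.019073258708113525 slope -0.3967951738309136 z@0 0.0011166864796219866 slope -0.19868292049161843
border x [-0.0503458  -0.04884064 -0.04412229]
```

```bash
python3 - <<'E'
from h import *
d=cam('side'); np.save('d4.npy',cloud(d)); save(d,'d4f')
stt()
for n,n0 in (('s4','scene0'),('d4','side0')):
  for base in (0,1):
    W=np.load((n0 if base else n)+'.npy'); im=cv2.imread('pics/'+(n0 if base else n+'f')+'.png'); hsv=cv2.cvtColor(im,cv2.COLOR_BGR2HSV)
    zc=.04 if base else .155
    m=(hsv[...,0]<20)&(hsv[...,1]>90)&(hsv[...,2]>70)&(abs(W[...,2]-zc)<.025)&(abs(W[...,0]-.51)<.05)&(W[...,1]>0)&(W[...,1]<.25)
    m[:, :230]=0
    Q=W[m]; ax=np.array([-.139,.99]); t=(Q[:,:2]-[.5088,.1407])@ax
    for a,b in ((-.12,-.05),(.02,.06)):
        k=(t>a)&(t<b); print(n,base,(a,b),k.sum(),np.median(Q[k],0) if k.any() else '', 'perp',np.median((Q[k,:2]-[.5088,.1407])@[.99,.139]) if k.any() else '', 'tmin',t.min())
E
```

```text
t 4.6167 p [0.5083 0.1402 0.1328] F [ 0.21 -0.11 -2.42] M [-0.06  0.04  0.03] op 0.1423
y [-0.0029 -0.0012 -1.    ] z [ 0.9902  0.1394 -0.0031] jaw 8.01 q [ 7.700e-02  6.900e-02  2.018e+00 -1.000e-03  1.058e+00 -6.200e-02]
s4 0 (-0.12, -0.05) 47 [0.51931761 0.04805671 0.15376751] perp -0.0029293310739786486 tmin -0.10851984512751336
s4 0 (0.02, 0.06) 64 [0.50268049 0.17467553 0.15369934] perp -0.0014080892615140352 tmin -0.10851984512751336
s4 1 (-0.12, -0.05) 96 [0.51911296 0.06282809 0.04448809] perp -0.0008990951634593544 tmin -0.10702191950916379
s4 1 (0.02, 0.06) 60 [0.50358107 0.17441239 0.04425707] perp -0.0010520003336261605 tmin -0.10702191950916379
d4 0 (-0.12, -0.05) 5 [0.51768831 0.07694661 0.1539166 ] perp -0.0004996895911865842 tmin -0.07508228486490087
d4 0 (0.02, 0.06) 37 [0.50000064 0.17385168 0.15184631] perp -0.004555985558288304 tmin -0.07508228486490087
d4 1 (-0.12, -0.05) 57 [0.51797996 0.06633471 0.04227204] perp -0.002383096485813144 tmin -0.10965251362643653
d4 1 (0.02, 0.06) 32 [0.50255815 0.1756535  0.04342427] perp -0.001770608634681164 tmin -0.10965251362643653
```

```bash
sed -i 's/def inhand(W,im,r0=100):/def inhand(d):\n    W=cloud(d); im=d["pixels"]/; s/    s=ctrl.get_state(); M=R.from_quat(s\[.tcp_rot.\]).as_matrix(); p=np.array(s\[.eef_pos.\])\n    T=/XX/' h.py
python3 - <<'E'
t=open('h.py').read()
i=t.index('def inhand'); h=t[i:]
h=h.replace("s=ctrl.get_state(); M=R.from_quat(s['tcp_rot']).as_matrix(); p=np.array(s['eef_pos'])","A=d['T']@np.linalg.inv(np.array(d['mount'])); M=A[:3,:3]; p=A[:3,3]",1)
open('h.py','w').write(t[:i]+h)
E
python3 - <<'E'
from h import *
stt(); d=cam('wrist'); inhand(d); plan([.5606,-.0383,.13],-16.55); plan([.5606,-.0383,.06],-16.55)
E
```

```text
t 4.6167 p [0.5083 0.1402 0.1328] F [ 0.21 -0.11 -2.42] M [-0.06  0.04  0.03] op 0.1423
y [-0.0029 -0.0012 -1.    ] z [ 0.9902  0.1394 -0.0031] jaw 8.01 q [ 7.700e-02  6.900e-02  2.018e+00 -1.000e-03  1.058e+00 -6.200e-02]
cop 21 x -0.04228242284737452 -0.012596845948580696 axis y@0 -0.015666831161575915 slope 0.10538521827245662 z@0 -0.0008158750535446064 slope -0.2811654095977458
slv 45 x -0.10676368522742324 -0.053797917568629935 axis y@0 -0.01597950623051302 slope -0.3292393304124607 z@0 -0.0009256233425255092 slope -0.182660378508069
border x [-0.05040946 -0.04679395 -0.04226166]
0 w [0.0031 0.4288 0.0015]
180 w [ 2.0000e-03 -2.7128e+00 -4.3000e-03]
d [0.1841 0.0027 0.0269] dist [ 0.0523 -0.1785 -0.0026]
0 w [0.0031 0.4288 0.0015]
180 w [ 2.0000e-03 -2.7128e+00 -4.3000e-03]
d [0.184  0.0727 0.0272] dist [ 0.0523 -0.1785 -0.0726]
```

Call:
jog_arm:
  deltas:
    - [[0.003,0.1,0.001],[0.03,0.003,0.005],0]
    - [[0.003,0.2,0.001],[0.06,0.003,0.01],0]
    - [[0.003,0.3,0.001],[0.09,0.003,0.015],0]
    - [[0.003,0.4,0.001],[0.12,0.003,0.02],0]
    - [[0.003,0.429,0.001],[0.15,0.003,0.025],0]
    - [[0.003,0.429,0.001],[0.175,0.02,0.027],0]
    - [[0.003,0.429,0.001],[0.184,0.04,0.027],0]
    - [[0.003,0.429,0.001],[0.184,0.06,0.027],0]
    - [[0.003,0.429,0.001],[0.184,0.072,0.027],0]
    - [[0.003,0.429,0.001],[0.184,0.072,0.027],0]

```text
time: 5.5
eef_pos: [0.5568, -0.0376, 0.0558]
tcp_rot: [-0.425, 0.569, -0.564, 0.42]
contact_force: [-0.4, 0.3, -2.8]
opening: 0.141
```

Call:
jog_arm:
  deltas:
    - [[0,0,0],[0,0,0],0]
    - [[0,0,0],[0,0,0],0]

```text
time: 5.67
eef_pos: [0.5562, -0.037, 0.0553]
tcp_rot: [-0.426, 0.57, -0.564, 0.42]
contact_force: [0.1, 0.3, -1.5]
opening: 0.141
```

```bash
python3 - <<'E'
from h import *
stt(); d=cam('wrist'); inhand(d); plan([.5606,-.0383,.06],-16.55)
d=cam('scene'); cv2.imwrite('pics/s5.png',cv2.resize(d['pixels'][140:340,220:460],None,fx=3,fy=3)); np.save('s5.npy',cloud(d)); save(d,'s5f')
d=cam('side'); cv2.imwrite('pics/d5.png',cv2.resize(d['pixels'][170:330,240:440],None,fx=4,fy=4)); np.save('d5.npy',cloud(d)); save(d,'d5f')
E
```

```text
t 5.6667 p [ 0.5562 -0.037   0.0553] F [ 0.08  0.33 -1.47] M [ 0.01  0.   -0.04] op 0.1409
y [-0.0112  0.0024 -0.9999] z [ 0.9585 -0.2847 -0.0114] jaw -16.54 q [-2.480e-01  2.500e-01  1.976e+00 -1.000e-03  9.280e-01  4.100e-02]
cop 23 x -0.0448156875888115 -0.01223466803780951 axis y@0 -0.015786556745357852 slope -0.26308121103465437 z@0 -0.0008231119936355751 slope 0.09354653320939203
slv 45 x -0.10645638831777637 -0.05347271897801438 axis y@0 -0.01577257214664185 slope -0.169217203257545 z@0 -0.0011377185141884 slope -0.20176630362427586
border x [-0.04943176 -0.04526117 -0.04428603]
0 w [0.0096 0.0002 0.0008]
180 w [ 1.3000e-03 -3.1414e+00 -1.5100e-02]
d [ 0.0001 -0.004   0.0039] dist [ 0.0037 -0.0012  0.0039]
```

View pics/s5.png

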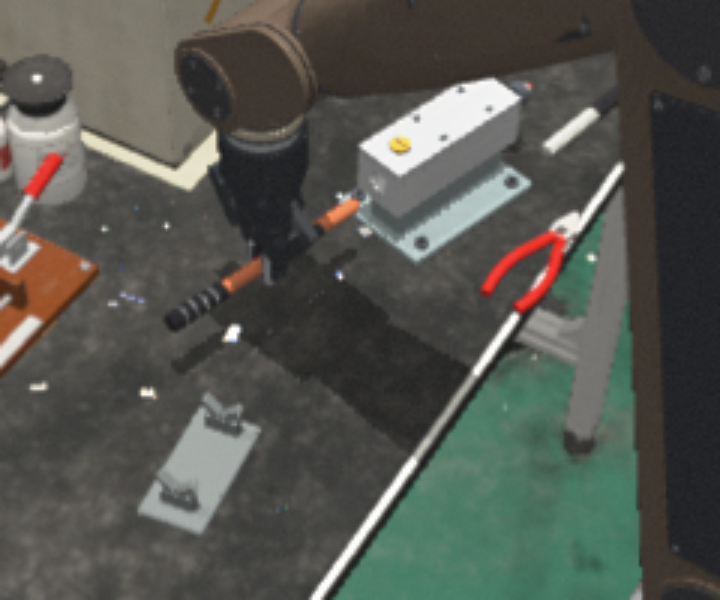

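View pics/d5.png

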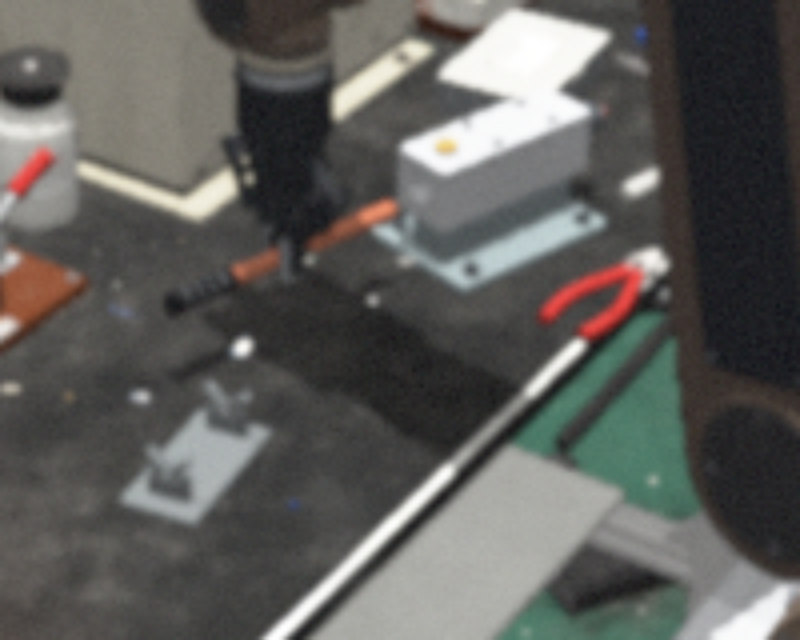

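Call:
jog_arm:
  deltas:
    - [[0.0096,0,0.001],[0,-0.004,0.005],0]
    - [[0.0096,0,0.001],[0,-0.004,0.005],0]
    - [[0.0096,0,0.001],[0,-0.004,0.005],0]
    - [[0.0096,0,0.001],[0,-0.004,0.005],0]

```text
time: 6.15
eef_pos: [0.5628, -0.0388, 0.0616]
tcp_rot: [0.422, -0.566, 0.568, -0.424]
contact_force: [0.0, -1.0, -2.8]
opening: 0.142
```

```bash
python3 - <<'E'
from h import *
stt(); d=cam('wrist'); inhand(d); plan([.5616,-.0386,.06],-16.55)
d=cam('scene'); np.save('s6.npy',cloud(d)); save(d,'s6f')
d=cam('side'); np.save('d6.npy',cloud(d)); save(d,'d6f')
ax=np.array([.2849,.9586]); pr=np.array([.9586,-.2849]); mo=np.array([.5207,-.1725])
for n in ('s6','d6'):
    W=np.load(n+'.npy'); hsv=cv2.cvtColor(cv2.imread('pics/'+n+'f.png'),cv2.COLOR_BGR2HSV)
    t=(W[...,:2]-mo)@ax; s=(W[...,:2]-mo)@pr
    m=(hsv[...,0]<20)&(hsv[...,1]>90)&(hsv[...,2]>60)&(abs(W[...,2]-.075)<.03)&(abs(s)<.03)&(t>0)&(t<.2)
    for a,b in ((.02,.05),(.05,.1),(.15,.18)):
        k=m&(t>a)&(t<b); print(n,a,k.sum(),'z',np.median(W[k][:,2]),'perp',np.median(s[k]),'tmin',t[m].min())
    m=(abs(W[...,2]-.102)<.005)&(abs(s)<.04)&(t<0)&(t>-.14); print('holder top perp centre',np.percentile(s[m],[2,98]).mean(), np.median(W[m][:,2]))
    # end-face
    m=(W[...,2]>.03)&(W[...,2]<.095)&(abs(s)<.02)&(abs(t)<.01); print('face t',np.median(t[m]),m.sum())
E
```

```text
t 6.15 p [ 0.5628 -0.0388  0.0616] F [ 0.05 -0.97 -2.82] M [-0.05  0.05  0.02] op 0.1421
y [ 3.1e-03 -6.0e-04 -1.0e+00] z [ 0.9586 -0.2847  0.0032] jaw -16.54 q [-0.249  0.246  1.966  0.     0.926  0.04 ]
cop 23 x -0.04504620694197706 -0.01220239025554837 axis y@0 -0.01569653961648909 slope -0.010393539337310728 z@0 -0.000806994718628331 slope 0.09152792975980842
slv 45 x -0.10641288790473122 -0.05352131278498515 axis y@0 -0.015798076901856167 slope -0.19069566040055508 z@0 -0.0011222651635599686 slope -0.2011363564712827
border x [-0.04950363 -0.04517117 -0.04413289]
0 w [-0.0026  0.0002 -0.0003]
180 w [-4.0000e-04 -3.1414e+00  4.1000e-03]
d [ 0.0001  0.0013 -0.001 ] dist [-0.001   0.0002 -0.0013]
s6 0.02 26 z 0.0802825118454844 perp 0.0011863550013608256 tmin 0.027801635025392273
s6 0.05 45 z 0.0806145108577212 perp -0.0002642645042865624 tmin 0.027801635025392273
s6 0.15 56 z 0.0802969633640942 perp -0.0009355562048007873 tmin 0.027801635025392273
holder top perp centre 0.00033039501182052095 0.10203597484875804
face t -0.0007629072040984149 127
d6 0.02 18 z 0.07747937937143123 perp -0.0027677380268993444 tmin 0.032923680353736655
d6 0.05 50 z 0.07879675762551086 perp -0.003861618357972007 tmin 0.032923680353736655
d6 0.15 33 z 0.07806727902961808 perp -0.0018579777000412808 tmin 0.032923680353736655
holder top perp centre -0.0015594034272693024 0.1005432044039184
face t -0.002962189256188126 114
```

Call:
jog_arm:
  deltas:
    - [[-0.002,0,0],[0.008,0.0013,-0.001],0]
    - [[-0.002,0,0],[0.016,0.0013,-0.001],0]
    - [[-0.002,0,0],[0.022,0.0013,-0.001],0]
    - [[-0.002,0,0],[0.028,0.0013,-0.001],0]
    - [[-0.002,0,0],[0.034,0.0013,-0.001],0]
    - [[-0.002,0,0],[0.04,0.0013,-0.001],0]
    - [[-0.002,0,0],[0.04,0.0013,-0.001],0]

```text
time: 6.88
eef_pos: [0.5497, -0.078, 0.0596]
tcp_rot: [-0.423, 0.567, -0.567, 0.422]
contact_force: [-0.5, 0.1, -2.6]
opening: 0.14
```

```bash
cat >> h.py <<'E'
def fr():
    s=ctrl.get_state(); p=np.array(s['eef_pos']); F=np.array(s['contact_force'])
    ax=np.array([.2849,.9586,0]); pr=np.array([.9586,-.2849,0]); r=p-[.5207,-.1725,.075]
    print('along',round(r@ax,4),'perp',round(r@pr,4),'z',round(p[2],4),'Fpush',round(F@ax,2),'Fperp',round(F@pr,2),'Fz',round(F[2],2))
E
python3 - <<'E'
from h import *
stt(); fr()
E
```

```text
t 6.8833 p [ 0.5497 -0.078   0.0596] F [-0.53  0.08 -2.62] M [-0.03  0.03  0.02] op 0.1404
y [-1.e-04 -1.e-04 -1.e+00] z [ 9.582e-01 -2.860e-01 -1.000e-04] jaw -16.62 q [-0.324  0.233  1.987 -0.     0.922 -0.034]
along 0.0988 perp 0.0009 z 0.0596 Fpush -0.08 Fperp -0.53 Fz -2.62
```

Call:
jog_arm:
  deltas:
    - [[0,0.001,0],[0.006,0,0],0]
    - [[0,0.001,0],[0.012,0,0],0]
    - [[0,0.001,0],[0.016,0,0],0]
    - [[0,0.001,0],[0.02,0,0],0]
    - [[0,0.001,0],[0.024,0,0],0]
    - [[0,0.001,0],[0.028,0,0],0]

```text
time: 7.38
eef_pos: [0.5428, -0.1015, 0.0598]
tcp_rot: [-0.419, 0.569, -0.566, 0.424]
contact_force: [5.1, 12.6, -0.4]
opening: 0.134
```

```bash
python3 - <<'E'
from h import *
stt(); fr()
E
```

```text
t 7.3833 p [ 0.5428 -0.1015  0.0598] F [ 5.09 12.56 -0.42] M [ 2.15 -0.85  0.08] op 0.1344
y [ 0.0031  0.0079 -1.    ] z [ 9.572e-01 -2.895e-01  6.000e-04] jaw -16.83 q [-0.372  0.226  1.995  0.011  0.921 -0.085]
along 0.0744 perp 0.0009 z 0.0598 Fpush 13.49 Fperp 1.3 Fz -0.42
```

Call:
jog_arm:
  deltas:
    - [[0,0.004,0],[0.008,0,0],0]
    - [[0,0.004,0],[0.014,0,0],0]
    - [[0,0.004,0],[0.02,0,0],0]
    - [[0,0.004,0],[0.026,0,0],0]
    - [[0,0.004,0],[0.032,0,0],0]
    - [[0,0.004,0],[0.032,0,0],0]

```text
time: 7.88
eef_pos: [0.5341, -0.1307, 0.0594]
tcp_rot: [-0.417, 0.57, -0.567, 0.424]
contact_force: [1.8, 1.9, -3.0]
opening: 0.136
```

```bash
python3 - <<'E'
from h import *
stt(); fr(); d=cam('wrist'); inhand(d); save(d,'w7')
E
```

```text
t 7.8833 p [ 0.5341 -0.1307  0.0594] F [ 1.85  1.95 -3.01] M [ 0.16 -0.24  0.07] op 0.1362
y [ 0.0047  0.0104 -0.9999] z [ 0.9561 -0.2929  0.0014] jaw -17.03 q [-0.43   0.222  2.001  0.014  0.919 -0.141]
along 0.0439 perp 0.0009 z 0.0594 Fpush 2.39 Fperp 1.22 Fz -3.01
cop 23 x -0.04503034781676604 -0.01218320038325093 axis y@0 -0.015622731905756632 slope -0.3572549625383703 z@0 -0.0008796510274179305 slope 0.19574818570529137
slv 45 x -0.10646793297932365 -0.05348811146497 axis y@0 -0.015901530814348513 slope -0.5431344466688148 z@0 -0.0010558578695265928 slope 0.12377475671529789
border x [-0.04646317 -0.04530164 -0.04449972]
```

View pics/w7.png

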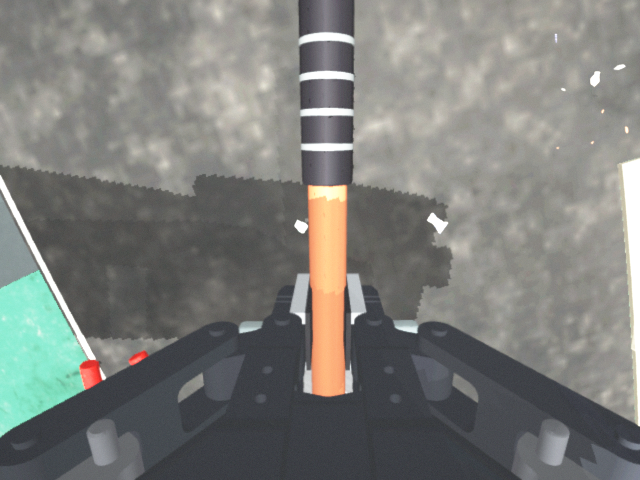

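Inserted about 66 mm with no slip: the border is still at (328,184). Now I'll release, rise and look at the sleeve.

Call:
jog_arm:
  deltas:
    - [[0,0,0],[0,0,0],0.3]
    - [[0,0,0],[0,0,0],0.6]
    - [[0,0,0],[0,0,0],1]
    - [[0,0,0],[0,0,0],1]
    - [[0,0,0],[0,0,0],1]
    - [[0,0,0],[0,0,0],1]

```text
time: 8.43
eef_pos: [0.534, -0.1316, 0.0596]
tcp_rot: [-0.417, 0.57, -0.567, 0.424]
contact_force: [0.0, 0.8, -0.2]
opening: 0.967
```

Call:
jog_arm:
  deltas:
    - [[0,0,0],[0,-0.02,0],1]
    - [[0,0,0],[0,-0.05,0],1]
    - [[0,0,0],[0,-0.08,0],1]
    - [[0,0,0],[-0.01,-0.11,0],1]
    - [[0,0,0],[-0.02,-0.12,0],1]
    - [[0,0,0],[-0.03,-0.12,0],1]
    - [[0,0,0],[-0.03,-0.12,0],1]
    - [[0,0,0],[-0.03,-0.12,0],1]

```text
time: 9.1
eef_pos: [0.5411, -0.1029, 0.1775]
tcp_rot: [-0.419, 0.571, -0.566, 0.423]
contact_force: [0.7, -1.0, -0.4]
opening: 1.0
```

```bash
python3 - <<'E'
from h import *
stt(); fr(); d=cam('wrist'); save(d,'w8'); np.save('w8.npy',cloud(d))
d=cam('scene'); cv2.imwrite('pics/s8.png',cv2.resize(d['pixels'][140:340,220:460],None,fx=3,fy=3)); np.save('s8.npy',cloud(d)); save(d,'s8f')
stt()
E
```

```text
t 9.1 p [ 0.5411 -0.1029  0.1775] F [ 0.75 -0.98 -0.43] M [-0.04 -0.01 -0.03] op 1.0
y [ 7.0e-04  9.6e-03 -1.0e+00] z [ 0.9566 -0.2914 -0.0022] jaw -16.94 q [-0.376  0.066  1.932  0.01   1.147 -0.085]
along 0.0726 perp -0.0003 z 0.1775 Fpush -0.73 Fperp 1.0 Fz -0.43
t 9.2 p [ 0.5409 -0.1034  0.1772] F [-0.48 -0.38 -0.14] M [-0.02 -0.02 -0.02] op 1.001
y [-1.0e-04  9.9e-03 -1.0e+00] z [ 0.9563 -0.2924 -0.003 ] jaw -17.0 q [-0.377  0.066  1.932  0.01   1.148 -0.085]
```

View pics/w8.png

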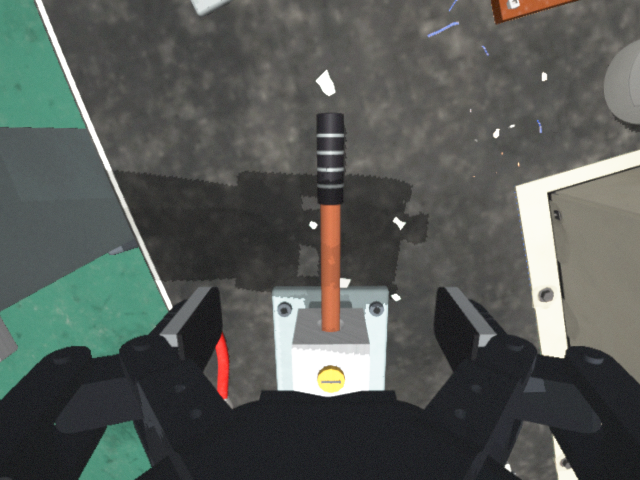

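View pics/s8.png

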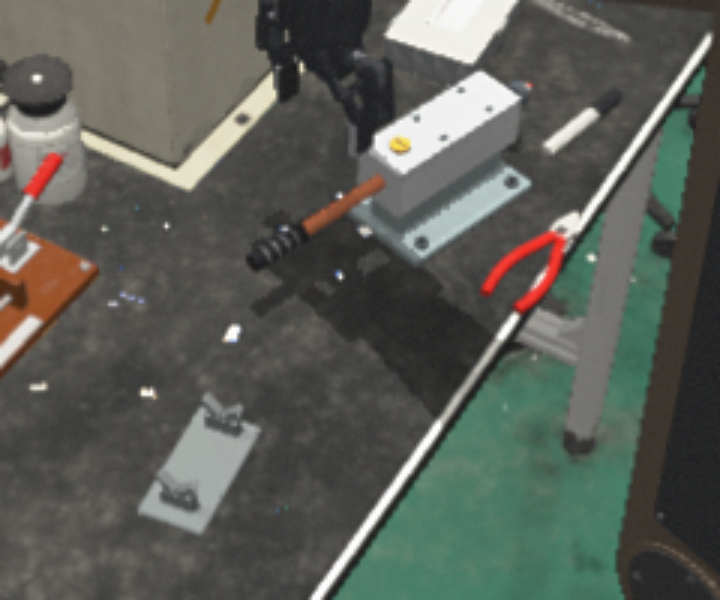

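The rod stays in the bore, with the sleeve from (330,113) to (330,204). I'll measure its axis and droop.

```bash
cat >> h.py <<'E'
AX=np.array([.2849,.9586]); PR=np.array([.9586,-.2849]); MO=np.array([.5207,-.1725])
def rodout(W,im):
    """rod standing out of holder, from wrist view: fit in (along,perp,z)"""
    t=(W[...,:2]-MO)@AX; s=(W[...,:2]-MO)@PR; z=W[...,2]
    m=(np.abs(s)<.02)&(t>.005)&(t<.22)&(z>.05)&(z<.1)
    B=np.arange(.01,.2,.006); L=[]
    for a in B:
        k=m&(t>=a)&(t<a+.006)
        if k.sum()>25:
            q=s[k]; c=(np.percentile(q,2)+np.percentile(q,98))/2; top=np.median(z[k&(np.abs(s-c)<.003)]); wd=np.ptp(np.percentile(q,[2,98])); L.append((a+.003,c,top,wd))
    L=np.array(L); print(np.round(L*1000,1).tolist())
    print('tail along',np.percentile(t[m],99.7))
    hsv=cv2.cvtColor(im,cv2.COLOR_BGR2HSV); cop=m&(hsv[...,0]<22)&(hsv[...,1]>110)
    print('border along',np.percentile(t[cop],[98,99.5]))
E
python3 - <<'E'
from h import *
W=np.load('w8.npy'); rodout(W,cv2.imread('pics/w8.png')); holder(W)
E
```

```text
[[13.0, 0.1, 81.1, 13.5], [19.0, 0.1, 81.2, 13.5], [25.0, 0.1, 81.1, 13.4], [31.0, 0.2, 81.2, 13.3], [37.0, 0.2, 81.1, 13.2], [43.0, 0.2, 81.1, 13.1], [49.0, 0.2, 80.9, 13.0], [55.0, 0.3, 80.9, 12.9], [61.0, 0.3, 81.0, 12.9], [67.0, 0.3, 81.0, 12.8], [73.0, 0.4, 81.0, 12.7], [79.0, 0.0, 81.3, 13.3], [85.0, 0.0, 80.9, 13.3], [91.0, 0.3, 81.1, 13.7], [97.0, 0.1, 82.6, 17.3], [103.0, 0.1, 83.0, 17.1], [109.0, 0.2, 82.8, 17.0], [115.0, 0.2, 82.9, 16.9], [121.0, 0.6, 82.5, 17.6], [127.0, 0.6, 82.8, 17.4], [133.0, 0.7, 82.7, 17.3], [139.0, 0.7, 82.6, 17.2], [145.0, 0.7, 82.5, 17.2], [151.0, 0.4, 82.4, 17.8]]
tail along 0.15266659191864992
border along [0.0915058  0.09315765]
3569 zmed 0.10300365141199641 ((514.723388671875, -193.1689910888672), (45.225250244140625, 54.58829879760742), 74.01542663574219)
edges [-0.0084837  -0.02199987] [0.01287423 0.01874951]
ends [-0.02706504  0.02706712]
axis deg 164.14120607910823 mouth [ 0.48913397 -0.18421007] centre [ 0.51516992 -0.19160637] mouth by centre [ 0.43821488 -0.16974497]
```

```bash
python3 - <<'E'
from h import *
plan([.558,-.0521,.14],-16.6)
E
```

```text
0 w [ 0.003  -0.007  -0.0095]
180 w [0.0149 3.1346 0.0046]
d [-0.0537  0.0377  0.0015] dist [ 0.0171  0.0513 -0.0372]
```

Call:
jog_arm:
  deltas:
    - [[-0.002,-0.007,0.009],[-0.03,0.01,0.001],1]
    - [[-0.002,-0.007,0.009],[-0.054,0.03,0.001],1]
    - [[-0.002,-0.007,0.009],[-0.054,0.037,0.001],1]
    - [[-0.002,-0.007,0.009],[-0.054,0.037,0.001],1]
    - [[-0.002,-0.007,0.009],[-0.054,0.037,0.001],1]

```text
time: 9.62
eef_pos: [0.5566, -0.052, 0.1392]
tcp_rot: [-0.419, 0.573, -0.561, 0.426]
contact_force: [-0.2, -0.7, 0.2]
opening: 1.001
```

```bash
python3 - <<'E'
from h import *
stt();plan([.558,-.0521,.0565],-16.6)
E
```

```text
t 9.6167 p [ 0.5566 -0.052   0.1392] F [-0.18 -0.69  0.23] M [-0.02  0.03 -0.04] op 1.0012
y [-0.0026  0.0195 -0.9998] z [ 0.9583 -0.2855 -0.008 ] jaw -16.59 q [-0.283  0.13   1.937  0.02   1.082 -0.003]
0 w [ 0.008   0.0001 -0.0179]
180 w [-0.0281 -3.1414 -0.0126]
d [0.0012 0.0826 0.002 ] dist [ 0.0014 -0.0001 -0.0827]
```

Call:
jog_arm:
  deltas:
    - [[0.008,0,-0.018],[0.0012,0.03,0.002],1]
    - [[0.008,0,-0.018],[0.0012,0.05,0.002],1]
    - [[0.008,0,-0.018],[0.0012,0.07,0.002],1]
    - [[0.008,0,-0.018],[0.0012,0.0826,0.002],1]
    - [[0.008,0,-0.018],[0.0012,0.0826,0.002],1]
    - [[0.008,0,-0.018],[0.0012,0.0826,0.002],1]
    - [[0.008,0,-0.018],[0.0012,0.0826,0.002],1]
    - [[0.008,0,-0.018],[0.0012,0.0826,0.002],1]

```text
time: 10.28
eef_pos: [0.5594, -0.0527, 0.0584]
tcp_rot: [0.422, -0.566, 0.568, -0.423]
contact_force: [-0.3, 0.9, 0.1]
opening: 0.998
```

```bash
python3 - <<'E'
from h import *
stt();fr();plan([.558,-.0521,.0565],-16.6)
E
```

```text
t 10.2833 p [ 0.5594 -0.0527  0.0584] F [-0.3   0.95  0.08] M [-0.03  0.03 -0.02] op 0.9981
y [ 0.0032 -0.001  -1.    ] z [ 0.9582 -0.2859  0.0034] jaw -16.62 q [-0.275  0.246  1.973 -0.     0.919  0.016]
along 0.1258 perp 0.003 z 0.0584 Fpush 0.82 Fperp -0.56 Fz 0.08
0 w [-0.0034 -0.0003  0.    ]
180 w [-1.0000e-04  3.1413e+00 -5.3000e-03]
d [-0.0002  0.0019 -0.0015] dist [-0.0014  0.0006 -0.0019]
```

Correct slightly and close on the sleeve.

Call:
jog_arm:
  deltas:
    - [[-0.003,0,0],[0,0.0015,-0.0015],0.6]
    - [[-0.003,0,0],[0,0.0015,-0.0015],0.35]
    - [[-0.003,0,0],[0,0.0015,-0.0015],0.25]
    - [[-0.003,0,0],[0,0.0015,-0.0015],0]
    - [[-0.003,0,0],[0,0.0015,-0.0015],0]
    - [[-0.003,0,0],[0,0.0015,-0.0015],0]
    - [[-0.003,0,0],[0,0.0015,-0.0015],0]
    - [[-0.003,0,0],[0,0.0015,-0.0015],0]
  force: 80

```text
time: 10.95
eef_pos: [0.5579, -0.0523, 0.0569]
tcp_rot: [0.422, -0.567, 0.567, -0.423]
contact_force: [-0.9, 0.8, 0.5]
opening: 0.181
```

```bash
python3 - <<'E'
from h import *
stt();fr()
d=cam('wrist'); save(d,'w9')
A=d['T']@np.linalg.inv(np.array(d['mount'])); T=(cloud(d)-A[:3,3])@A[:3,:3]
m=(np.abs(T[...,2])<.012)&(T[...,1]>-.04)&(T[...,1]<.005)&(T[...,0]<-.012)
print('tail tool x',np.percentile(T[...,0][m],[.3,1,50]), 'z mid',np.median(T[...,2][m]))
E
```

```text
t 10.95 p [ 0.5579 -0.0523  0.0569] F [-0.9   0.75  0.51] M [ 0.03  0.07 -0.06] op 0.1812
y [ 2.e-04 -1.e-04 -1.e+00] z [ 9.582e-01 -2.859e-01  2.000e-04] jaw -16.62 q [-0.274  0.247  1.975 -0.     0.919  0.016]
along 0.1259 perp 0.0014 z 0.0569 Fpush 0.46 Fperp -1.08 Fz 0.51
tail tool x [-0.02739247 -0.02729593 -0.0215973 ] z mid -0.0006888416738264073
```

View pics/w9.png

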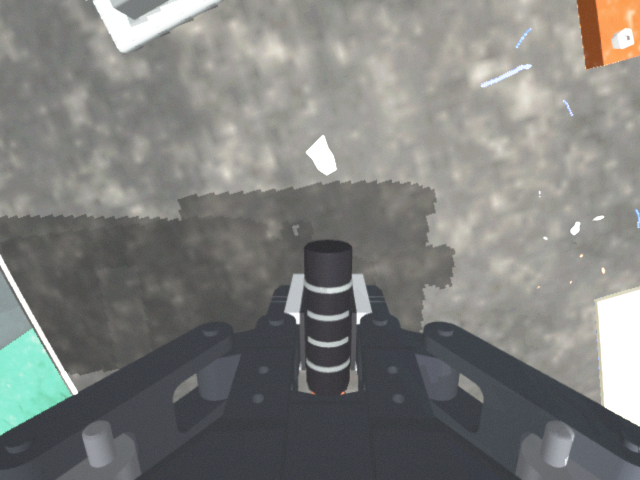

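The sleeve is gripped, with its end at (328,245). Pushing the first 40 mm.

Call:
jog_arm:
  deltas:
    - [[0,0,0],[0.006,-0.0005,0],0]
    - [[0,0,0],[0.012,-0.001,0],0]
    - [[0,0,0],[0.018,-0.001,0],0]
    - [[0,0,0],[0.024,-0.0015,0],0]
    - [[0,0,0],[0.03,-0.0015,0],0]
    - [[0,0,0],[0.035,-0.0015,0],0]
    - [[0,0,0],[0.04,-0.0015,0],0]

```text
time: 11.58
eef_pos: [0.5473, -0.0863, 0.058]
tcp_rot: [-0.419, 0.569, -0.566, 0.425]
contact_force: [5.7, 13.7, -1.5]
opening: 0.182
```

```bash
python3 - <<'E'
from h import *
stt();fr()
E
```

```text
t 11.5833 p [ 0.5473 -0.0863  0.058 ] F [ 5.65 13.74 -1.54] M [ 2.2  -0.82  0.08] op 0.1821
y [ 0.0029  0.0086 -1.    ] z [ 9.577e-01 -2.877e-01  3.000e-04] jaw -16.72 q [-0.344  0.233  1.991  0.011  0.918 -0.059]
along 0.0902 perp 0.001 z 0.058 Fpush 14.78 Fperp 1.5 Fz -1.54
```

Call:
jog_arm:
  deltas:
    - [[0,0,0],[0.006,0,0],0]
    - [[0,0,0],[0.008,0,0],0]
    - [[0,0,0],[0.01,0,0],0]
    - [[0,0,0],[0.012,0,0],0]
    - [[0,0,0],[0.014,0,0],0]
    - [[0,0,0],[0.016,0,0],0]

```text
time: 12.08
eef_pos: [0.5439, -0.098, 0.058]
tcp_rot: [-0.417, 0.571, -0.564, 0.427]
contact_force: [5.2, 12.7, -0.3]
opening: 0.178
```

```bash
python3 - <<'E'
from h import *
fr();stt()
E
```

```text
along 0.0781 perp 0.001 z 0.058 Fpush 13.69 Fperp 1.37 Fz -0.31
t 12.0833 p [ 0.5439 -0.098   0.058 ] F [ 5.21 12.73 -0.31] M [ 1.98 -0.77  0.11] op 0.1781
y [ 0.006   0.0156 -0.9999] z [ 0.9573 -0.289   0.0012] jaw -16.8 q [-0.369  0.229  1.995  0.021  0.917 -0.089]
```

Call:
jog_arm:
  deltas:
    - [[0,0,-0.012],[0.004,0,0],0]
    - [[0,0,-0.012],[0.005,0,0],0]
    - [[0,0,-0.012],[0.006,0,0],0]
    - [[0,0,-0.012],[0.007,0,0],0]
    - [[0,0,-0.012],[0.008,0,0],0]

```text
time: 12.5
eef_pos: [0.5428, -0.1022, 0.058]
tcp_rot: [-0.417, 0.57, -0.566, 0.425]
contact_force: [4.8, 12.9, -0.1]
opening: 0.18
```

```bash
python3 - <<'E'
from h import *
fr();stt()
E
```

```text
along 0.0737 perp 0.0012 z 0.058 Fpush 13.74 Fperp 0.96 Fz -0.1
t 12.5 p [ 0.5428 -0.1022  0.058 ] F [ 4.84 12.9  -0.1 ] M [ 1.97 -0.77  0.15] op 0.1804
y [ 0.0057  0.0108 -0.9999] z [ 0.9569 -0.2903  0.0023] jaw -16.88 q [-0.375  0.228  1.996  0.015  0.916 -0.09 ]
```

Call:
jog_arm:
  deltas:
    - [[0,0,-0.008],[0.0045,0,0],0]
    - [[0,0,-0.008],[0.005,0,0],0]
    - [[0,0,-0.008],[0.0055,0,0],0]
    - [[0,0,-0.008],[0.006,0,0],0]

```text
time: 12.83
eef_pos: [0.5422, -0.1044, 0.058]
tcp_rot: [-0.417, 0.57, -0.567, 0.425]
contact_force: [5.0, 11.7, 0.8]
opening: 0.181
```

```bash
python3 -c "
from h import *
fr()"
```

```text
along 0.0714 perp 0.0013 z 0.058 Fpush 12.67 Fperp 1.4 Fz 0.79
```

Call:
jog_arm:
  deltas:
    - [[0,0,-0.008],[0.0045,0,0],0]
    - [[0,0,-0.008],[0.005,0,0],0]
    - [[0,0,-0.008],[0.0055,0,0],0]
    - [[0,0,-0.008],[0.006,0,0],0]

```text
time: 13.17
eef_pos: [0.5417, -0.1067, 0.058]
tcp_rot: [-0.417, 0.569, -0.568, 0.424]
contact_force: [5.5, 11.7, 0.1]
opening: 0.184
```

```bash
python3 -c "
from h import *
fr()
stt()"
```

```text
along 0.0691 perp 0.0014 z 0.058 Fpush 12.78 Fperp 1.91 Fz 0.13
t 13.1667 p [ 0.5417 -0.1067  0.058 ] F [ 5.47 11.71  0.13] M [ 1.76 -0.69  0.15] op 0.1835
y [ 0.0071  0.0086 -0.9999] z [ 0.9562 -0.2927  0.0042] jaw -17.02 q [-0.383  0.227  1.998  0.013  0.913 -0.094]
```

Call:
jog_arm:
  deltas:
    - [[0.003,-0.005,-0.008],[0.0045,0,-0.0003],0]
    - [[0.003,-0.005,-0.008],[0.005,0,-0.0003],0]
    - [[0.003,-0.005,-0.008],[0.0055,0,-0.0003],0]
    - [[0.003,-0.005,-0.008],[0.006,0,-0.0003],0]

```text
time: 13.5
eef_pos: [0.5408, -0.1088, 0.058]
tcp_rot: [0.417, -0.567, 0.568, -0.426]
contact_force: [4.3, 12.5, 0.8]
opening: 0.178
```

```bash
python3 -c "
from h import *
fr()"
```

```text
along 0.0668 perp 0.0011 z 0.058 Fpush 13.21 Fperp 0.55 Fz 0.79
```

Call:
jog_arm:
  deltas:
    - [[0.003,-0.005,-0.008],[0.0045,0,-0.0003],0]
    - [[0.003,-0.005,-0.008],[0.005,0,-0.0003],0]
    - [[0.003,-0.005,-0.008],[0.0055,0,-0.0003],0]
    - [[0.003,-0.005,-0.008],[0.006,0,-0.0003],0]

```text
time: 13.83
eef_pos: [0.54, -0.1107, 0.058]
tcp_rot: [0.417, -0.565, 0.568, -0.428]
contact_force: [6.3, 14.1, 0.5]
opening: 0.184
```

```bash
python3 -c "
from h import *
fr()
stt()"
```

```text
along 0.0647 perp 0.0009 z 0.058 Fpush 15.3 Fperp 2.01 Fz 0.51
t 13.8333 p [ 0.54   -0.1107  0.058 ] F [ 6.29 14.09  0.51] M [ 2.13 -0.87  0.2 ] op 0.1836
y [ 0.0143  0.0053 -0.9999] z [ 0.9582 -0.286   0.0122] jaw -16.62 q [-0.391  0.221  2.005  0.013  0.904 -0.109]
```

Call:
jog_arm:
  deltas:
    - [[-0.008,0,-0.005],[0.0045,0,0],0]
    - [[-0.008,0,-0.005],[0.005,0,0],0]
    - [[-0.008,0,-0.005],[0.0055,0,0],0]

```text
time: 14.08
eef_pos: [0.5398, -0.1115, 0.058]
tcp_rot: [-0.417, 0.569, -0.566, 0.427]
contact_force: [6.8, 16.3, 0.8]
opening: 0.179
```

```bash
python3 -c "
from h import *
fr()
stt()"
```

```text
along 0.0639 perp 0.001 z 0.058 Fpush 17.56 Fperp 1.84 Fz 0.78
t 14.0833 p [ 0.5398 -0.1115  0.058 ] F [ 6.77 16.31  0.78] M [ 2.44 -1.02  0.21] op 0.1792
y [ 0.0087  0.0116 -0.9999] z [ 0.9577 -0.2878  0.005 ] jaw -16.72 q [-0.394  0.225  2.001  0.018  0.913 -0.113]
```

The force now rises at about 3 N/mm on top of about 13 N drag, so contact was near along = 0.0654 m and the spring is pressed about 1.5 mm. I need roughly 1.7 mm more.

Call:
jog_arm:
  deltas:
    - [[-0.003,0,-0.008],[0.005,0,0],0]
    - [[-0.003,0,-0.008],[0.0056,0,0],0]
    - [[-0.003,0,-0.008],[0.006,0,0],0]

```text
time: 14.33
eef_pos: [0.5395, -0.1126, 0.058]
tcp_rot: [-0.417, 0.57, -0.565, 0.426]
contact_force: [6.2, 15.5, 1.1]
opening: 0.18
```

```bash
python3 -c "
from h import *
fr()
stt()"
```

```text
along 0.0627 perp 0.0009 z 0.058 Fpush 16.61 Fperp 1.53 Fz 1.15
t 14.3333 p [ 0.5395 -0.1126  0.058 ] F [ 6.2  15.48  1.15] M [ 2.4  -0.92  0.24] op 0.1799
y [ 0.0068  0.0135 -0.9999] z [ 0.9572 -0.2893  0.0026] jaw -16.81 q [-0.397  0.226  2.     0.019  0.916 -0.115]
```

Call:
jog_arm:
  deltas:
    - [[-0.003,0,-0.01],[0.0054,0,0],0]
    - [[-0.003,0,-0.01],[0.0058,0,0],0]
    - [[-0.003,0,-0.01],[0.0062,0,0],0]

```text
time: 14.58
eef_pos: [0.5393, -0.1131, 0.058]
tcp_rot: [-0.416, 0.571, -0.565, 0.426]
contact_force: [7.3, 18.9, 0.6]
opening: 0.183
```

```bash
python3 -c "
from h import *
fr()
stt()"
```

```text
along 0.0622 perp 0.0009 z 0.058 Fpush 20.17 Fperp 1.66 Fz 0.58
t 14.5833 p [ 0.5393 -0.1131  0.058 ] F [ 7.34 18.87  0.58] M [ 2.82 -1.11  0.29] op 0.1828
y [ 0.005   0.0151 -0.9999] z [ 9.567e-01 -2.910e-01  4.000e-04] jaw -16.92 q [-0.398  0.227  1.998  0.02   0.918 -0.115]
```

```bash
python3 - <<'E'
from h import *
d=cam('wrist'); save(d,'w10')
A=d['T']@np.linalg.inv(np.array(d['mount'])); T=(cloud(d)-A[:3,3])@A[:3,:3]
m=(np.abs(T[...,2])<.012)&(T[...,1]>-.04)&(T[...,1]<.005)&(T[...,0]<-.012)
print('tail tool x',np.percentile(T[...,0][m],[.3,1,50]), 'z mid',np.median(T[...,2][m]))
a=cv2.imread('pics/w9.png')[200:420,240:420]; b=d['pixels'][200:420,240:420]
cv2.imwrite('pics/cmp.png',cv2.resize(np.hstack([a,b]),None,fx=2,fy=2))
fr();stt()
E
```

```text
tail tool x [-0.02764837 -0.02751467 -0.02163913] z mid -0.0010372760915375464
along 0.0622 perp 0.0009 z 0.058 Fpush 19.29 Fperp 1.64 Fz 1.71
t 14.6333 p [ 0.5393 -0.1131  0.058 ] F [ 7.07 18.02  1.71] M [ 2.72 -1.07  0.3 ] op 0.1806
y [ 0.0049  0.015  -0.9999] z [ 9.568e-01 -2.909e-01  4.000e-04] jaw -16.91 q [-0.398  0.227  1.998  0.02   0.918 -0.115]
```

View pics/cmp.png

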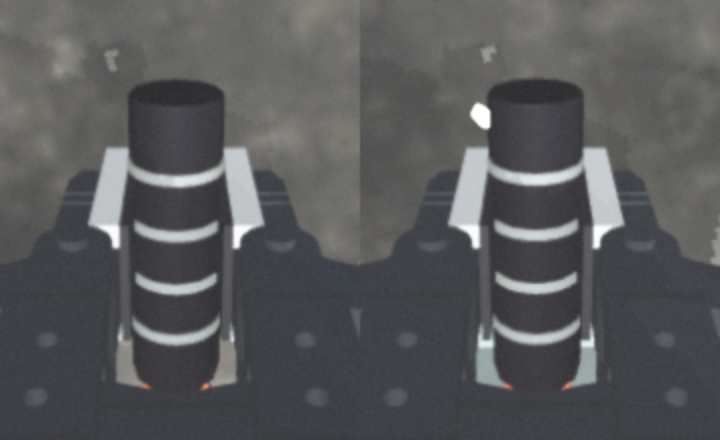

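No slip in the grip: the rings are unchanged between the two views. I'll advance in very fine steps to trace force against position.

Call:
jog_arm:
  deltas:
    - [[-0.003,0,-0.01],[0.0058,0,0],0]
    - [[-0.003,0,-0.01],[0.006,0,0],0]

```text
time: 14.8
eef_pos: [0.5392, -0.1133, 0.058]
tcp_rot: [-0.416, 0.572, -0.564, 0.425]
contact_force: [6.9, 18.8, 0.5]
opening: 0.178
```

```bash
python3 -c "
from h import *
fr()"
```

```text
along 0.062 perp 0.0009 z 0.058 Fpush 20.02 Fperp 1.23 Fz 0.51
```

Call:
jog_arm:
  deltas:
    - [[-0.003,0,-0.01],[0.006,0,0],0]
    - [[-0.003,0,-0.01],[0.006,0,0],0]

```text
time: 14.97
eef_pos: [0.5391, -0.1134, 0.058]
tcp_rot: [-0.416, 0.574, -0.564, 0.424]
contact_force: [6.4, 19.2, 1.1]
opening: 0.18
```

```bash
python3 -c "
from h import *
fr();stt()"
```

```text
along 0.0619 perp 0.0008 z 0.058 Fpush 20.25 Fperp 0.64 Fz 1.09
t 14.9667 p [ 0.5391 -0.1134  0.058 ] F [ 6.38 19.23  1.09] M [ 2.81 -1.19  0.28] op 0.1799
y [ 0.0011  0.0186 -0.9998] z [ 0.956  -0.2934 -0.0044] jaw -17.06 q [-0.4    0.228  1.996  0.022  0.923 -0.115]
```

Call:
jog_arm:
  deltas:
    - [[0,-0.003,-0.01],[0.0064,0,0],0]
    - [[0,-0.003,-0.01],[0.0066,0,0],0]

```text
time: 15.13
eef_pos: [0.539, -0.1136, 0.058]
tcp_rot: [-0.415, 0.574, -0.563, 0.426]
contact_force: [8.1, 20.9, 1.6]
opening: 0.177
```

```bash
python3 -c "
from h import *
fr();stt()"
```

```text
along 0.0617 perp 0.0007 z 0.058 Fpush 22.31 Fperp 1.77 Fz 1.56
t 15.1333 p [ 0.539  -0.1136  0.058 ] F [ 8.05 20.88  1.56] M [ 3.08 -1.28  0.27] op 0.177
y [ 0.0027  0.0207 -0.9998] z [ 0.9562 -0.2926 -0.0034] jaw -17.01 q [-0.401  0.228  1.997  0.025  0.923 -0.12 ]
```

About 22 N push: the spring is in roughly 3 mm. Relax and release.

Call:
jog_arm:
  deltas:
    - [[0,0,0],[0.001,0,0],0]
    - [[0,0,0],[0,0,0],0.4]
    - [[0,0,0],[0,0,0],0.7]
    - [[0,0,0],[0,0,0],1]
    - [[0,0,0],[0,0,0],1]
    - [[0,0,0],[0,0,0],1]
    - [[0,0,0],[0,0,0],1]

```text
time: 15.72
eef_pos: [0.5389, -0.114, 0.058]
tcp_rot: [-0.415, 0.574, -0.563, 0.425]
contact_force: [-0.2, -0.2, 1.3]
opening: 0.991
```

```bash
python3 -c "
from h import *
fr();stt()"
```

```text
along 0.0612 perp 0.0008 z 0.058 Fpush -0.2 Fperp -0.13 Fz 1.28
t 15.7167 p [ 0.5389 -0.114   0.058 ] F [-0.18 -0.16  1.28] M [ 0.04 -0.02  0.03] op 0.9907
y [ 0.0027  0.0206 -0.9998] z [ 0.956  -0.2933 -0.0035] jaw -17.05 q [-0.402  0.228  1.997  0.025  0.923 -0.12 ]
```

Call:
jog_arm:
  deltas:
    - [[0,0,0],[0,-0.02,0],1]
    - [[0,0,0],[0,-0.05,0],1]
    - [[0,0,0],[0,-0.08,0],1]
    - [[0,0,0],[-0.01,-0.11,0],1]
    - [[0,0,0],[-0.01,-0.12,0],1]
    - [[0,0,0],[-0.01,-0.12,0],1]
    - [[0,0,0],[-0.01,-0.12,0],1]
    - [[0,0,0],[-0.01,-0.12,0],1]

```text
time: 16.38
eef_pos: [0.5402, -0.1067, 0.1759]
tcp_rot: [-0.416, 0.575, -0.562, 0.425]
contact_force: [-0.5, 0.5, -0.8]
opening: 1.0
```

```bash
python3 - <<'E'
from h import *
stt(); fr(); d=cam('wrist'); save(d,'w11'); rodout(cloud(d),d['pixels'])
d=cam('scene'); cv2.imwrite('pics/s11.png',d['pixels'])
E
```

```text
t 16.3833 p [ 0.5402 -0.1067  0.1759] F [-0.46  0.54 -0.79] M [-0.02  0.01 -0.02] op 1.0003
y [-9.000e-04  2.190e-02 -9.998e-01] z [ 0.9559 -0.2935 -0.0073] jaw -17.07 q [-0.389  0.069  1.931  0.022  1.151 -0.1  ]
along 0.0686 perp -0.0001 z 0.1759 Fpush 0.39 Fperp -0.59 Fz -0.79
[[13.0, 0.0, 81.5, 12.6], [19.0, -0.3, 81.3, 13.3], [25.0, -0.3, 81.2, 13.2], [31.0, -0.2, 82.7, 17.5], [37.0, -0.2, 83.4, 17.4], [43.0, -0.1, 83.5, 17.2], [49.0, -0.1, 83.3, 17.2], [55.0, -0.0, 83.2, 17.0], [61.0, -0.0, 83.3, 17.0], [67.0, 0.0, 83.3, 16.8], [73.0, 0.1, 83.5, 16.7], [79.0, -0.3, 83.4, 17.4], [85.0, -0.2, 83.1, 17.3], [91.0, -0.1, 80.4, 16.2]]
tail along 0.0896572687815195
border along [0.02915504 0.0296835 ]
```

View pics/w11.png

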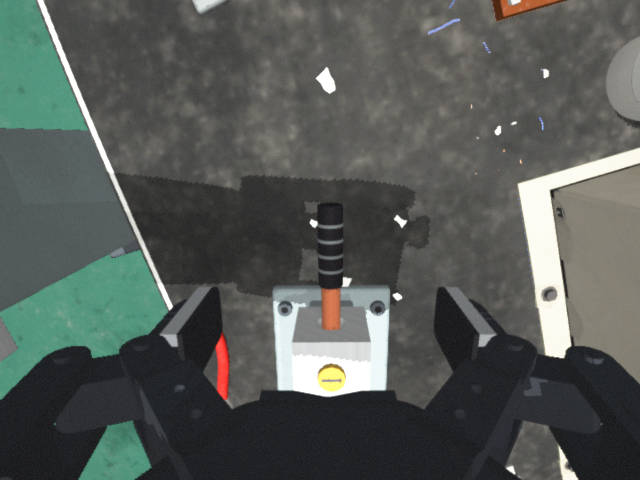

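View pics/s11.png

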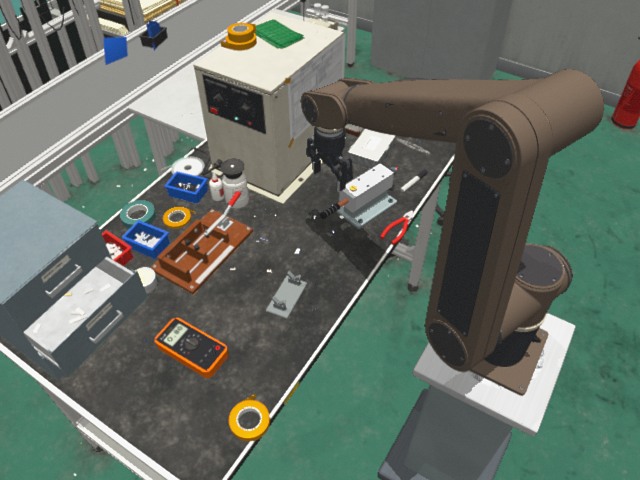

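The rod stays in: its tail at (330,205) is 89.7 mm out, so the tip is about 130 mm deep. Camera travel falls up to 1 mm short of tool travel, so I'll regrip upright and confirm the spring load.

```bash
python3 -c "
from h import *
plan([.5394,-.1134,.12],-16.6)
plan([.5394,-.1134,.058],-16.6)"
```

```text
0 w [ 0.0079 -0.0083 -0.0209]
180 w [0.0327 3.1331 0.0124]
d [0.0078 0.0554 0.0018] dist [-0.0007 -0.0067 -0.0556]
0 w [ 0.0079 -0.0083 -0.0209]
180 w [0.0327 3.1331 0.0124]
d [0.0091 0.1174 0.0022] dist [-0.0007 -0.0067 -0.1176]
```

Call:
jog_arm:
  deltas:
    - [[0.008,-0.008,-0.021],[0.008,0.02,0.002],1]
    - [[0.008,-0.008,-0.021],[0.009,0.05,0.002],1]
    - [[0.008,-0.008,-0.021],[0.009,0.07,0.002],1]
    - [[0.008,-0.008,-0.021],[0.009,0.09,0.002],1]
    - [[0.008,-0.008,-0.021],[0.009,0.105,0.002],1]
    - [[0.008,-0.008,-0.021],[0.009,0.116,0.002],1]
    - [[0.008,-0.008,-0.021],[0.009,0.116,0.002],1]
    - [[0.008,-0.008,-0.021],[0.009,0.116,0.002],1]

```text
time: 17.15
eef_pos: [0.5384, -0.1131, 0.0582]
tcp_rot: [-0.423, 0.568, -0.566, 0.422]
contact_force: [-0.5, 0.2, 0.8]
opening: 1.001
```

```bash
python3 -c "
from h import *
stt();fr();plan([.5394,-.1134,.058],-16.6)"
```

```text
t 17.15 p [ 0.5384 -0.1131  0.0582] F [-0.49  0.18  0.8 ] M [ 0.06 -0.01  0.  ] op 1.0012
y [-2.4e-03  8.0e-04 -1.0e+00] z [ 0.9582 -0.2861 -0.0025] jaw -16.62 q [-0.391  0.226  1.998 -0.     0.92  -0.101]
along 0.062 perp 0.0001 z 0.0582 Fpush 0.03 Fperp -0.52 Fz 0.8
0 w [ 0.0025 -0.0004 -0.0001]
180 w [1.0000e-04 3.1412e+00 4.0000e-03]
d [0.     0.0002 0.001 ] dist [ 0.001  -0.0003 -0.0002]
```

Call:
jog_arm:
  deltas:
    - [[0.0025,0,0],[0,0,0.001],0.6]
    - [[0.0025,0,0],[0,0,0.001],0.35]
    - [[0.0025,0,0],[0,0,0.001],0.25]
    - [[0.0025,0,0],[0,0,0.001],0]
    - [[0.0025,0,0],[0,0,0.001],0]
    - [[0.0025,0,0],[0,0,0.001],0]
    - [[0.0025,0,0],[0,0,0.001],0]
  force: 80

```text
time: 17.73
eef_pos: [0.5398, -0.1132, 0.0587]
tcp_rot: [0.422, -0.567, 0.567, -0.423]
contact_force: [0.3, 1.4, 2.0]
opening: 0.181
```

```bash
python3 -c "
from h import *
stt();fr()"
```

```text
t 17.7333 p [ 0.5398 -0.1132  0.0587] F [0.28 1.36 1.98] M [ 0.17 -0.02 -0.11] op 0.1807
y [ 1.3e-03  4.0e-04 -1.0e+00] z [ 0.958  -0.2867  0.0011] jaw -16.66 q [-3.910e-01  2.270e-01  1.997e+00  1.000e-03  9.170e-01 -1.010e-01]
along 0.0623 perp 0.0014 z 0.0587 Fpush 1.39 Fperp -0.12 Fz 1.98
```

Call:
jog_arm:
  deltas:
    - [[0,0,0],[0.003,0,0],0]
    - [[0,0,0],[0.0045,0,0],0]
    - [[0,0,0],[0.0045,0,0],0]

```text
time: 17.98
eef_pos: [0.5396, -0.1135, 0.0588]
tcp_rot: [-0.418, 0.569, -0.566, 0.424]
contact_force: [4.9, 14.7, 1.0]
opening: 0.18
```

```bash
python3 -c "
from h import *
stt();fr()"
```

```text
t 17.9833 p [ 0.5396 -0.1135  0.0588] F [ 4.89 14.74  0.99] M [ 2.11 -0.8   0.01] op 0.1802
y [ 0.004   0.0088 -1.    ] z [ 0.9572 -0.2894  0.0013] jaw -16.82 q [-0.396  0.226  1.998  0.012  0.918 -0.109]
along 0.062 perp 0.0013 z 0.0588 Fpush 15.52 Fperp 0.49 Fz 0.99
```

Call:
jog_arm:
  deltas:
    - [[0,0,-0.004],[0.005,0,0],0]
    - [[0,0,-0.004],[0.0053,0,0],0]

```text
time: 18.15
eef_pos: [0.5394, -0.1139, 0.0588]
tcp_rot: [-0.416, 0.571, -0.566, 0.426]
contact_force: [5.8, 16.4, 0.9]
opening: 0.179
```

```bash
python3 -c "
from h import *
fr()"
```

```text
along 0.0615 perp 0.0012 z 0.0588 Fpush 17.42 Fperp 0.92 Fz 0.9
```

Call:
jog_arm:
  deltas:
    - [[0,0,-0.004],[0.0058,0,0],0]
    - [[0,0,-0.004],[0.006,0,0],0]

```text
time: 18.32
eef_pos: [0.5391, -0.1146, 0.0588]
tcp_rot: [-0.414, 0.572, -0.565, 0.427]
contact_force: [7.6, 17.6, 1.6]
opening: 0.182
```

```bash
python3 -c "
from h import *
fr();stt()"
```

```text
along 0.0608 perp 0.0011 z 0.0588 Fpush 19.09 Fperp 2.29 Fz 1.56
t 18.3167 p [ 0.5391 -0.1146  0.0588] F [ 7.63 17.64  1.56] M [ 2.48 -1.01  0.12] op 0.1824
y [ 0.0087  0.0199 -0.9998] z [ 0.956  -0.2935  0.0025] jaw -17.07 q [-0.404  0.224  2.     0.027  0.918 -0.122]
```

```bash
python3 - <<'E'
from h import *
fr()
d=cam('wrist'); save(d,'w12')
A=d['T']@np.linalg.inv(np.array(d['mount'])); T=(cloud(d)-A[:3,3])@A[:3,:3]
m=(np.abs(T[...,2])<.012)&(T[...,1]>-.04)&(T[...,1]<.005)&(T[...,0]<-.012)
print('tail tool x',np.percentile(T[...,0][m],[.3,1,50]), 'z mid',np.median(T[...,2][m]))
# tail edge row at the rod column in the three pictures
for n in ('w9','w10','w12'):
    g=cv2.cvtColor(cv2.imread('pics/%s.png'%n),cv2.COLOR_BGR2GRAY).astype(float)
    col=g[260:400,318:338].mean(1)
    pk=[i+260 for i in range(2,138) if col[i]>90 and col[i]==col[i-2:i+3].max()]
    sub=[]
    for r in pk:
        w=np.clip(g[r-5:r+6,318:338].mean(1)-60,0,None); sub.append(round((w*np.arange(r-5,r+6)).sum()/w.sum(),2))
    print(n,sub)
fr()
E
```

```text
along 0.0608 perp 0.0011 z 0.0588 Fpush 19.09 Fperp 2.29 Fz 1.56
tail tool x [-0.02836875 -0.02825817 -0.02189686] z mid -0.0010380032600501704
w9 [np.float64(289.91), np.float64(317.61), np.float64(343.94), np.float64(368.97)]
w10 [np.float64(289.04), np.float64(316.87), np.float64(343.4), np.float64(368.7)]
w12 [np.float64(285.63), np.float64(313.38), np.float64(339.98), np.float64(365.37), np.float64(394.0)]
along 0.0607 perp 0.0011 z 0.0588 Fpush 17.22 Fperp 1.39 Fz 1.4
```

Call:
jog_arm:
  deltas:
    - [[0,-0.004,-0.012],[0.0056,0,0],0]
    - [[0,-0.004,-0.012],[0.0062,0,0],0]
    - [[0,-0.004,-0.012],[0.0062,0,0],0]

```text
time: 18.62
eef_pos: [0.5389, -0.1149, 0.0588]
tcp_rot: [-0.414, 0.572, -0.565, 0.427]
contact_force: [7.7, 18.6, 0.8]
opening: 0.183
```

```bash
python3 -c "
from h import *
fr();stt()"
```

```text
along 0.0604 perp 0.001 z 0.0588 Fpush 20.06 Fperp 2.05 Fz 0.76
t 18.6167 p [ 0.5389 -0.1149  0.0588] F [ 7.68 18.65  0.76] M [ 2.76 -1.18  0.18] op 0.1826
y [ 0.009   0.0186 -0.9998] z [ 0.9565 -0.2917  0.0032] jaw -16.96 q [-0.404  0.224  2.     0.026  0.917 -0.124]
```

Call:
jog_arm:
  deltas:
    - [[0,0,0],[0.002,0,0],0.2]
    - [[0,0,0],[0.001,0,0],0.5]
    - [[0,0,0],[0,0,0],0.8]
    - [[0,0,0],[0,0,0],1]
    - [[0,0,0],[0,0,0],1]
    - [[0,0,0],[0,0,0],1]

```text
time: 19.12
eef_pos: [0.5387, -0.1155, 0.0588]
tcp_rot: [-0.414, 0.572, -0.565, 0.427]
contact_force: [0.2, 0.9, 0.4]
opening: 0.895
```

Call:
jog_arm:
  deltas:
    - [[0,0,0],[0,-0.02,0],1]
    - [[0,0,0],[0,-0.05,0],1]
    - [[0,0,0],[0,-0.08,0],1]
    - [[0,0,0],[-0.01,-0.11,0],1]
    - [[0,0,0],[-0.01,-0.12,0],1]
    - [[0,0,0],[-0.01,-0.12,0],1]
    - [[0,0,0],[-0.01,-0.12,0],1]
    - [[0,0,0],[-0.01,-0.12,0],1]

```text
time: 19.78
eef_pos: [0.5393, -0.1079, 0.1766]
tcp_rot: [-0.415, 0.573, -0.564, 0.426]
contact_force: [0.2, 0.0, -0.3]
opening: 0.998
```

```bash
python3 - <<'E'
from h import *
stt(); d=cam('wrist'); save(d,'w13'); rodout(cloud(d),d['pixels'])
E
```

```text
t 19.7833 p [ 0.5393 -0.1079  0.1766] F [ 0.17  0.01 -0.26] M [-0.01  0.01 -0.04] op 0.9982
y [ 0.0053  0.0196 -0.9998] z [ 9.562e-01 -2.926e-01 -7.000e-04] jaw -17.02 q [-0.391  0.063  1.936  0.022  1.145 -0.104]
[[13.0, -0.2, 81.1, 13.4], [19.0, -0.1, 81.1, 13.3], [25.0, -0.1, 80.9, 13.2], [31.0, 0.3, 82.4, 16.9], [37.0, -0.0, 83.0, 17.5], [43.0, 0.0, 83.0, 17.2], [49.0, 0.1, 82.8, 17.2], [55.0, 0.1, 83.2, 17.1], [61.0, 0.1, 82.9, 17.0], [67.0, 0.2, 83.1, 16.9], [73.0, 0.2, 82.8, 16.8], [79.0, 0.3, 82.9, 16.7], [85.0, -0.1, 83.0, 17.3], [91.0, 0.0, 80.8, 16.0]]
tail along 0.08995644289155348
border along [0.02964611 0.03039823]
```

View pics/w13.png

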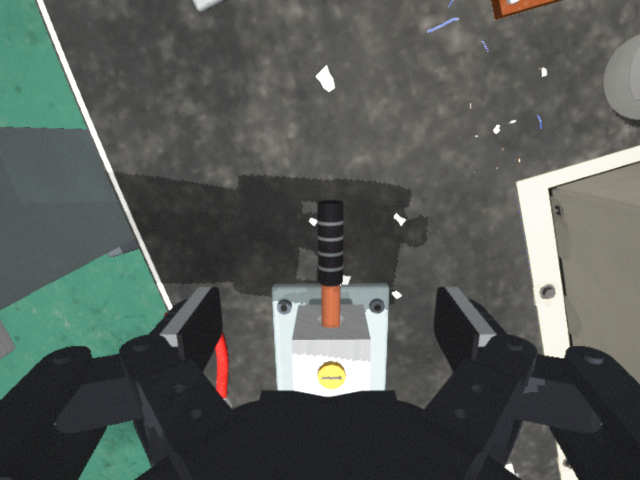

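The tail reads 90.0 mm out, against 89.7 mm before. With the deeper press it should have moved about 0.5 mm further in, so some springback remains. I'll do one more, slightly firmer press (to about 24 N, well short of bottoming) and release while still pushing lightly.

```bash
python3 -c "
from h import *
plan([.5394,-.1134,.0575],-16.6)"
```

```text
0 w [ 0.0015 -0.0072 -0.0204]
180 w [3.1900e-02 3.1342e+00 2.3000e-03]
d [0.0076 0.1186 0.0021] dist [ 0.0003 -0.0056 -0.1188]
```

Call:
jog_arm:
  deltas:
    - [[0.0015,-0.007,-0.0204],[0.0076,0.02,0.002],1]
    - [[0.0015,-0.007,-0.0204],[0.0076,0.05,0.002],1]
    - [[0.0015,-0.007,-0.0204],[0.0076,0.07,0.002],1]
    - [[0.0015,-0.007,-0.0204],[0.0076,0.09,0.002],1]
    - [[0.0015,-0.007,-0.0204],[0.0076,0.105,0.002],1]
    - [[0.0015,-0.007,-0.0204],[0.0076,0.1175,0.002],1]
    - [[0.0015,-0.007,-0.0204],[0.0076,0.1175,0.002],1]
    - [[0.0015,-0.007,-0.0204],[0.0076,0.1175,0.002],1]

```text
time: 20.5
eef_pos: [0.5383, -0.1131, 0.0571]
tcp_rot: [-0.423, 0.568, -0.566, 0.422]
contact_force: [-0.4, -1.0, 0.8]
opening: 1.0
```

```bash
python3 -c "
from h import *
stt();fr();plan([.5394,-.1134,.0580],-16.6)"
```

```text
t 20.5 p [ 0.5383 -0.1131  0.0571] F [-0.37 -1.04  0.8 ] M [-0.04 -0.01 -0.03] op 0.9998
y [-0.003   0.0012 -1.    ] z [ 0.9582 -0.2861 -0.0033] jaw -16.62 q [-0.391  0.228  1.998 -0.     0.918 -0.101]
along 0.062 perp -0.0001 z 0.0571 Fpush -1.1 Fperp -0.05 Fz 0.8
0 w [ 0.0033 -0.0004 -0.0003]
180 w [4.0000e-04 3.1412e+00 5.1000e-03]
d [ 0.     -0.0009  0.0012] dist [ 0.0011 -0.0003  0.0009]
```

Call:
jog_arm:
  deltas:
    - [[0.003,0,0],[0,-0.0005,0.001],0.6]
    - [[0.003,0,0],[0,-0.0005,0.001],0.35]
    - [[0.003,0,0],[0,-0.0005,0.001],0.25]
    - [[0.003,0,0],[0,-0.0005,0.001],0]
    - [[0.003,0,0],[0,-0.0005,0.001],0]
    - [[0.003,0,0],[0,-0.0005,0.001],0]
    - [[0.003,0,0],[0,-0.0005,0.001],0]
  force: 100

```text
time: 21.08
eef_pos: [0.5396, -0.1134, 0.0582]
tcp_rot: [0.422, -0.567, 0.567, -0.423]
contact_force: [0.0, 0.6, 3.6]
opening: 0.177
```

```bash
cat >> h.py <<'E'
def tail():
    d=cam('wrist')
    A=d['T']@np.linalg.inv(np.array(d['mount'])); W=cloud(d); T=(W-A[:3,3])@A[:3,:3]
    m=(np.abs(T[...,2])<.012)&(T[...,1]>-.04)&(T[...,1]<.005)&(T[...,0]<-.012)
    t=(W[...,:2]-MO)@AX
    print('tail tool x',np.percentile(T[...,0][m],[.3,1]),'tail along',np.percentile(t[m],[99,99.7]))
E
python3 -c "
from h import *
stt();fr();tail()"
```

```text
t 21.0833 p [ 0.5396 -0.1134  0.0582] F [0.02 0.61 3.64] M [ 0.07  0.02 -0.08] op 0.177
y [ 7.e-04  2.e-04 -1.e+00] z [ 9.582e-01 -2.863e-01  6.000e-04] jaw -16.63 q [-3.910e-01  2.270e-01  1.997e+00  1.000e-03  9.170e-01 -1.010e-01]
along 0.062 perp 0.0013 z 0.0582 Fpush 0.59 Fperp -0.15 Fz 3.64
tail tool x [-0.02848355 -0.02835295] tail along [0.09038855 0.09051761]
```

Call:
jog_arm:
  deltas:
    - [[0,0,-0.01],[0.003,0,0],0]
    - [[0,0,-0.01],[0.0042,0,0],0]
    - [[0,0,-0.01],[0.0042,0,0],0]

```text
time: 21.38
eef_pos: [0.5394, -0.1137, 0.0583]
tcp_rot: [0.422, -0.567, 0.568, -0.421]
contact_force: [4.4, 12.2, 1.4]
opening: 0.171
```

```bash
python3 -c "
from h import *
stt();fr();tail()"
```

```text
t 21.3833 p [ 0.5394 -0.1137  0.0583] F [ 4.41 12.24  1.43] M [ 1.99 -0.68 -0.06] op 0.1715
y [ 7.e-04 -2.e-03 -1.e+00] z [ 0.9574 -0.2889  0.0012] jaw -16.79 q [-0.391  0.227  1.997 -0.002  0.916 -0.097]
along 0.0617 perp 0.0012 z 0.0583 Fpush 12.99 Fperp 0.74 Fz 1.43
tail tool x [-0.02858455 -0.0284976 ] tail along [0.09020367 0.09030058]
```

Call:
jog_arm:
  deltas:
    - [[0,-0.003,-0.006],[0.0042,0,0],0]
    - [[0,-0.003,-0.006],[0.0048,0,0],0]
    - [[0,-0.003,-0.006],[0.0054,0,0],0]

```text
time: 21.68
eef_pos: [0.5394, -0.1139, 0.0583]
tcp_rot: [0.421, -0.568, 0.568, -0.423]
contact_force: [6.4, 18.6, 0.5]
opening: 0.176
```

```bash
python3 -c "
from h import *
stt();fr();tail()"
```

```text
t 21.6833 p [ 0.5394 -0.1139  0.0583] F [ 6.39 18.61  0.5 ] M [ 2.83 -1.04  0.1 ] op 0.1757
y [ 0.0027  0.0019 -1.    ] z [ 0.9574 -0.2887  0.0021] jaw -16.78 q [-0.393  0.226  1.998  0.004  0.916 -0.103]
along 0.0615 perp 0.0012 z 0.0583 Fpush 19.66 Fperp 0.83 Fz 0.5
tail tool x [-0.02862634 -0.02854008] tail along [0.09002394 0.09010456]
```

Call:
jog_arm:
  deltas:
    - [[0,-0.003,-0.006],[0.005,0,0],0]
    - [[0,-0.003,-0.006],[0.0056,0,0],0]
    - [[0,-0.003,-0.006],[0.006,0,0],0]

```text
time: 21.98
eef_pos: [0.5393, -0.1139, 0.0583]
tcp_rot: [-0.419, 0.568, -0.567, 0.425]
contact_force: [8.9, 19.2, 1.5]
opening: 0.176
```

```bash
python3 -c "
from h import *
stt();fr();tail()"
```

```text
t 21.9833 p [ 0.5393 -0.1139  0.0583] F [ 8.89 19.2   1.47] M [ 3.08 -1.15  0.17] op 0.1756
y [ 0.0053  0.0069 -1.    ] z [ 0.9574 -0.2887  0.0031] jaw -16.78 q [-0.396  0.225  1.999  0.011  0.915 -0.11 ]
along 0.0614 perp 0.0012 z 0.0583 Fpush 20.94 Fperp 3.05 Fz 1.47
tail tool x [-0.02869901 -0.02857417] tail along [0.08987349 0.08998101]
```

Call:
jog_arm:
  deltas:
    - [[-0.003,-0.003,-0.01],[0.006,0,0],0]
    - [[-0.003,-0.003,-0.01],[0.0063,0,0],0]
    - [[-0.003,-0.003,-0.01],[0.0066,0,0],0]

```text
time: 22.28
eef_pos: [0.5391, -0.1146, 0.0583]
tcp_rot: [-0.419, 0.569, -0.566, 0.425]
contact_force: [6.8, 18.1, 1.5]
opening: 0.18
```

```bash
python3 -c "
from h import *
stt();fr();tail()"
```

```text
t 22.2833 p [ 0.5391 -0.1146  0.0583] F [ 6.8  18.14  1.47] M [ 2.84 -1.04  0.05] op 0.1799
y [ 0.0034  0.0086 -1.    ] z [ 9.575e-01 -2.884e-01  8.000e-04] jaw -16.76 q [-0.398  0.226  1.998  0.012  0.918 -0.112]
along 0.0607 perp 0.0011 z 0.0583 Fpush 19.33 Fperp 1.35 Fz 1.47
tail tool x [-0.02872443 -0.02853974] tail along [0.08907924 0.08925078]
```

It broke away at about 21 N and slid 0.7 mm further, so the spring is in about 3 mm. Releasing, while watching the tail.

Call:
jog_arm:
  deltas:
    - [[0,0,-0.002],[0.003,0,0],0]
    - [[0,0,-0.002],[0.003,0,0],0]

```text
time: 22.5
eef_pos: [0.5391, -0.1145, 0.0584]
tcp_rot: [-0.418, 0.57, -0.565, 0.426]
contact_force: [4.1, 10.5, 0.9]
opening: 0.176
```

```bash
python3 -c "
from h import *
stt();fr();tail()"
```

```text
t 22.5 p [ 0.5391 -0.1145  0.0584] F [ 4.06 10.48  0.94] M [ 1.46 -0.61  0.12] op 0.1759
y [ 0.0051  0.0115 -0.9999] z [ 0.9574 -0.2887  0.0015] jaw -16.78 q [-0.399  0.226  1.998  0.016  0.917 -0.116]
along 0.0608 perp 0.0012 z 0.0584 Fpush 11.2 Fperp 0.91 Fz 0.94
tail tool x [-0.02859211 -0.02845358] tail along [0.0890564  0.08918278]
```

Call:
jog_arm:
  deltas:
    - [[0,0,0],[0.002,0,0],0.3]
    - [[0,0,0],[0.001,0,0],0.5]
    - [[0,0,0],[0.0,0,0],0.8]
    - [[0,0,0],[0.0,0,0],1]
    - [[0,0,0],[0,0,0],1]
    - [[0,0,0],[0,0,0],1]

```text
time: 23.05
eef_pos: [0.5391, -0.1149, 0.0584]
tcp_rot: [-0.418, 0.57, -0.566, 0.425]
contact_force: [-0.9, -0.1, -0.3]
opening: 0.981
```

```bash
python3 -c "
from h import *
stt();fr();tail()"
```

```text
t 23.05 p [ 0.5391 -0.1149  0.0584] F [-0.92 -0.13 -0.33] M [-0.02  0.02  0.02] op 0.9808
y [ 0.005   0.0115 -0.9999] z [ 0.9572 -0.2893  0.0015] jaw -16.82 q [-0.4    0.226  1.998  0.016  0.917 -0.116]
along 0.0605 perp 0.0012 z 0.0584 Fpush -0.38 Fperp -0.84 Fz -0.33
tail tool x [-0.02971516 -0.0295898 ] tail along [0.08982613 0.08995684]
```

Call:
jog_arm:
  deltas:
    - [[0,0,0],[0,-0.02,0],1]
    - [[0,0,0],[0,-0.05,0],1]
    - [[0,0,0],[0,-0.08,0],1]
    - [[0,0,0],[-0.01,-0.11,0],1]
    - [[0,0,0],[-0.01,-0.14,0],1]
    - [[0,0,0],[-0.01,-0.14,0],1]
    - [[0,0,0],[-0.01,-0.14,0],1]
    - [[0,0,0],[-0.01,-0.14,0],1]

```text
time: 23.77
eef_pos: [0.5408, -0.1069, 0.1979]
tcp_rot: [-0.418, 0.57, -0.565, 0.425]
contact_force: [0.6, 0.4, 0.1]
opening: 0.997
```

```bash
python3 - <<'E'
from h import *
stt(); d=cam('wrist'); save(d,'w15'); rodout(cloud(d),d['pixels'])
d=cam('scene'); save(d,'s15')
E
```

```text
t 23.7667 p [ 0.5408 -0.1069  0.1979] F [0.56 0.39 0.15] M [-0.03  0.01 -0.02] op 0.9971
y [ 0.0043  0.0117 -0.9999] z [ 9.572e-01 -2.894e-01  7.000e-04] jaw -16.82 q [-0.385  0.044  1.915  0.013  1.183 -0.096]
[[13.0, -0.1, 81.3, 12.8], [19.0, -0.1, 81.1, 12.7], [25.0, 0.2, 81.2, 13.2], [31.0, -0.0, 82.3, 16.5], [37.0, -0.0, 83.0, 17.3], [43.0, 0.0, 82.9, 17.1], [49.0, 0.0, 82.9, 17.0], [55.0, 0.1, 83.2, 16.9], [61.0, 0.1, 82.9, 16.9], [67.0, 0.1, 82.8, 16.8], [73.0, 0.1, 82.5, 16.6], [79.0, 0.2, 82.6, 16.7], [85.0, 0.6, 82.6, 17.3], [91.0, 0.3, 80.4, 16.2]]
tail along 0.08995581644823943
border along [0.02976855 0.03101363]
```

View pics/s15.png

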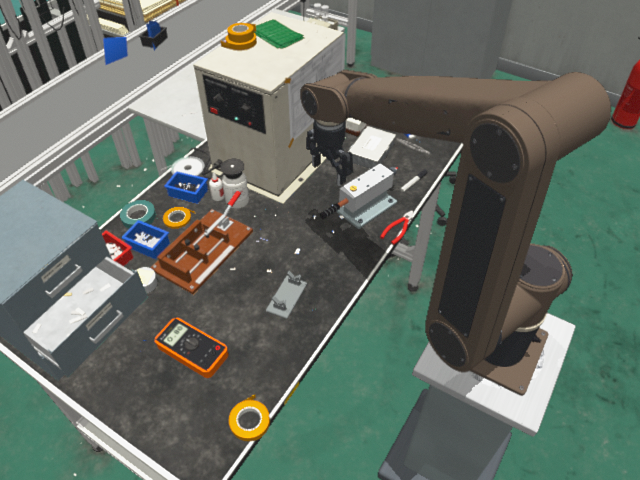

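The scene shows the rod in the holder (sleeve at about (325,213)), an empty cradle, the other items where they were, and the gripper clear. Handing in.

```bash
python3 -c "
from plant import ctrl
print(ctrl.sign_off())"
```

```text
the job is handed in; nothing more can be done
None
```

The rod is in the holder, pressed on the spring pad, and the job is handed in at about 24 s. I took it from the cradle by the bare copper at its middle, pushed the tip about 67 mm into the bore and let go. Then I took the black sleeve and pushed it home.

- **Feel of home:** drag was about 13 N, and the push rose to 20–22 N against the spring.
- **Extra presses:** I gripped the sleeve and pressed three times, because the camera readings were less certain than the force. The last press broke away at about 21 N and slid 0.7 mm further in.
- **Last checks:** about 90 mm of rod stand out, within the 80–97 mm expected. The gripper is clear with no force on it, and the multimeter, tape and cutter look unmoved in the scene picture. The electrode box is partly hidden there, but I never went near it.
- **What disagreed:** the estimates of how far the spring is pressed did not match. At the presses, force gave about 2.4–3.1 mm and position about 3–3.6 mm. The rod sprang back about 0.7 mm on the last release. My best estimate of what remains is 2–3 mm, and I could not check it directly.

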